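# Refill a tilt-out bin with pull studs

## Robot

A 6-joint arm with a two-finger parallel gripper is mounted at the origin on the work surface. World frame = base frame: x ahead of the robot, y to its left, z up, the work surface at z = 0. Lengths are in m, angles in rad, forces in N, time in s.
With the tool pointing down it reaches from about 0.25 to 0.725 m from the base axis. Payload 9.7 kg.
Tool frame: the origin (TCP) lies midway between the tips of the shut fingers; the grasp point (between the pads) lies 19 mm behind it; z points along the fingers, y is the line along which they close (so a half turn about z gives the same grasp; the last joint's range is limited). The gripper opens to 85 mm and grips with 20 to 120 N. Pads are 22 mm wide; open, the fingers measure 114 mm over their backs; the gripper's body (76 mm by 85 mm) begins 54 mm behind the grasp point. The pads swing forward as they close: fully open they stand 13 mm farther back than shut.
Start: joints at [-1.313, 0.087, 0.176, 1.66, 0, 1.571], TCP at [0.14, -0.532, 0.231] pointing down, gripper open.
Joint ranges: [-3.13, 3.13], [-0.85, 1.81], [-1.15, 1.24], [-2.2, 2.28], [-1.44, 1.52], [-3.14, 3.14]. Speed limits (rad/s): [2.22, 2.22, 2.57, 3.14, 3.14, 3.14].

## Interface

Orientations are given as a 3x3 rotation matrix whose columns are the frame's x, y, z axes.
In Python, from rig import arm gives the robot as it stands.
- The arm moves only by the tool step_arm, never from a script. Its argument "deltas" is a list of rows, each a list of 7 numbers: the shift along the tool's x, y, z as a fraction of full scale, then the turn, a rotation vector about the tool's x, y, z as a fraction of full scale, then the closure, from 0 (fully open) to 1 (shut). In form: [[dx, dy, dz, rx, ry, rz, claw], ...]. A call has 1 to 12 rows; each row shifts and turns the commanded pose from where the row before left it, along the tool's axes as they then stand; what a row does not reach is not made up. Full scale, the value 1, is 250 mm for a shift and 2 pi rad for a turn. A row lasts 1/10 s, in which the tool goes at most 50 mm and 8.59 degrees, less where a joint would pass 70% of its speed; a pose out of reach is approached as far as the arm can. A call with a number of a shift or a turn outside -1 to 1 is refused whole. A call with a gripper value outside its range is refused whole. The fingers move at their own pace and stop on an object; the grip force is fixed at half the most. Time passes only in rows, so rows that do not move let the fingers close. It gives the time, the measured TCP pose, the force, the opening and the grip force at its end, in the units of the state.
- arm.sense(): the state, without advancing time (a new reading comes with each control period).
- arm.capture(name): name is "scene" or "top"; returns (picture, depth): 480x640x3 uint8, red, green, blue; 480x640 float32, m along the optical axis (not along the pixel's ray), 0 where there is no reading.
- arm.camera_params(name): a dict with "camera_matrix" (3x3 intrinsics, pixels), "D" ([k1, k2, p1, p2, k3] as OpenCV has them; the pictures are not rectified), "pose" (4x4, takes a point from camera to world coordinates). Camera axes: x right, y down, z forward; pixel columns grow to the right and rows downward; lengths in m; the calibration is good to about 2 mm. A picture is of the moment at which its call begins. camera_params takes no time and is no camera call.
- arm.finish_job(): hands the job in; it is judged then, once.
Trained networks look in the newest picture that a camera, given by its name, has taken for a name from the list of things; names that differ only in an ending like _2 or _b are one class to them, and where a whole thing is asked for, a point or a joint stands for the part that bears it (a point fixed in the world has none). Each returns a list of dicts, best first, with "conf" (0 to 1); they miss things now and then, are a little off and sometimes report something else, mostly with a low value. They report only what shows in the picture. A call takes as long as a camera call. They do not tell look-alikes from the thing itself.
- arm.regions_of(camera, label): "region" (480x640 bool, what is visible of it) and "box" ([centre column, centre row, width, height] in pixels, round what is visible of it).
- arm.pinpoint(camera, label): "pixel" ([row, column] in pixels: a listed point, or the origin of a listed thing).
The state is a dict: "time_s": time; "joint_positions": joint angles; "joint_velocities": joint speeds; "joint_torque": joint torques, N m; "eef_pos": TCP position; "orientation": TCP orientation; "contact_force": force on the tool from outside, world axes, zero at the start; "torque": the same for the moment, N m; "gripper_width": finger opening in m; "finger_force": force on a finger pad.
Only numpy, scipy, OpenCV 4.12 (cv2) and the standard library are available. Lean on these libraries where they do the work, as an engineer would, in place of code of your own. Each camera call takes 0.05 s, during which the arm holds its last target. There are 200 camera calls.

## Task

Put the pull studs away: tilt the yellow tilt-out bin fully forward, pick up the red cup and tip all six studs out of it into the open bin, set the empty cup down upright on the bench, then push the yellow bin fully home. Leave the other two bins shut and do not disturb the pen cup, the calculator or the clear box.

Things in the scene. Friction and masses are not known exactly. Their poses are not given: they have to be found in the camera images.
- base_plate: Fixed dark steel plate 150 x 372 x 12 mm on the bench, carrying a row of three tilt-bin housings side by side at 121 mm pitch. Origin: centre of its underside. Its -x side is the front of the row; y runs along the row. Its place and yaw vary, and so does which bin stands in which of the three places.
- yellow_housing: Fixed white housing of the yellow bin: 120 wide (y) x 125 deep (x) x 125 mm high, on the 12 mm base plate and square to it. Origin: bottom centre of its open front, 12 mm above the bench; -x points out of the front; the housing fills x = 0 to 125 mm. Roof top at z = 125 mm (137 mm above the bench). The other two housings are alike.
- yellow_bin (a joint): tilt angle of the yellow bin in its housing, rad: 0 = fully home (shut), grows as the bin's top swings out forward, stop at 0.80 (fully tilted out). Stiff pivot: the empty bin stays at whatever angle it is left; turning it takes about 1 to 3 N at the rim. Starts shut or up to 0.12 rad ajar.
- yellow_pivot (a point): Mid-point of the yellow bin's pivot (bottom front edge), at (2, 0, 12) mm in the housing's frame. Axes turn with the bin: x back along its bottom, z up its front panel, y along the pivot. Open-topped plastic box 108 mm wide (y), walls 3 mm: panel's inner face at x = 0, top z = 143 mm; bottom x = 0 to 88; back wall 69 mm high; sides 105 mm high in front, stepping down to 69 at the back.
- yellow_rim (a point): Top middle of the bin's rim: a rolled edge 10 mm thick, 114 mm wide, its axis 5 mm below this point, 4 mm in front of the panel's inner face. Shut, it stands 30 mm proud of the roof (167 mm above the bench), free behind and in front: hook it from behind, pinch it or push it. Axes as the pivot's. Fully out: 105 mm in front of the pivot, 120 mm above the bench; open mouth behind it 100 x 100 mm.
- blue_bin (a joint): tilt angle of the blue bin in its housing, rad: 0 = fully home (shut), grows as the bin's top swings out forward, stop at 0.80 (fully tilted out). Stiff pivot: the empty bin stays at whatever angle it is left; turning it takes about 1 to 3 N at the rim.
- green_bin (a joint): tilt angle of the green bin in its housing, rad: 0 = fully home (shut), grows as the bin's top swings out forward, stop at 0.80 (fully tilted out). Stiff pivot: the empty bin stays at whatever angle it is left; turning it takes about 1 to 3 N at the rim.
- red_cup: Loose smooth red cup holding the six studs, 85 mm high, slightly conical: outer diameter 56 mm at the foot, 66 mm at the rim (63.6 mm at 65 mm height); wall 3 mm, inner floor 4 mm up; 60 g empty, 290 g full. Origin: centre of the underside; z up through the mouth. The studs slide out once it is tipped well past level (about 110 to 125 degrees from upright).
- cup_rim (a point): Centre of the red cup's mouth, 85 mm above its underside.
- pen_cup: Bystander: loose grey cup 72 mm wide and 95 mm high with three pens rising to about 155 mm. Origin: centre of the underside. It and the red cup swap places at random, with 45 mm or more between them.
- calculator: Bystander: loose desk calculator 150 x 105 x 20 mm lying flat. Origin: centre of the underside.
- clear_box: Bystander: loose clear open box 100 x 75 x 50 mm with small insert packs. Origin: centre of the underside.
- stud0: One of the six loose steel pull studs, 38 mm long, 16 mm wide at its flange, 38 g. Origin: its middle; z along its length.
- stud1: One of the six loose steel pull studs, 38 mm long, 16 mm wide at its flange, 38 g. Origin: its middle; z along its length.
- stud2: One of the six loose steel pull studs, 38 mm long, 16 mm wide at its flange, 38 g. Origin: its middle; z along its length.
- stud3: One of the six loose steel pull studs, 38 mm long, 16 mm wide at its flange, 38 g. Origin: its middle; z along its length.
- stud4: One of the six loose steel pull studs, 38 mm long, 16 mm wide at its flange, 38 g. Origin: its middle; z along its length.
- stud5: One of the six loose steel pull studs, 38 mm long, 16 mm wide at its flange, 38 g. Origin: its middle; z along its length.
Not all that is in view belongs to the job. Several things look just like the red_cup: the one meant starts farthest to the robot's left.

How it is judged:
By the outcome, as a careful person would: the job done as asked, in the order asked, and still so for the second after the job is handed in, with the robot touching nothing.
It also fails if it takes over 72 s, if anything falls off the work surface, if the arm or the gripper's body presses on something with over 40 N, if the wrist force passes 120 N, or if a joint passes its speed limit or range.

## Working session

There is one attempt and no reset: what is moved stays moved. The work goes in short steps, Python scripts to look and compute and a tool call to move; the robot and the scene stay as the last step left them, time stands still between calls to the robot, and variables do not carry over. Pictures are saved under pics/ and viewed, at most 10 in all, crops included, and the job is handed in when it is done.

Besides the shell and the picture viewer there is one more tool, called by a JSON object that holds its "method" and its "body". step_arm: Moves the arm, as the interface text tells. Its arguments: {"type":"object","properties":{"deltas":{"type":"array","items":{"type":"array","items":{"type":"number","minimum":-1,"maximum":1}}}},"required":["deltas"]}

```bash
mkdir -p pics; cat > h.py <<'E'
import numpy as np, cv2
from rig import arm
def world(cam,px,depth=None,z=None):
    """px: Nx2 (row,col); either depth along axis or plane height z"""
    p=arm.camera_params(cam);K=np.array(p["camera_matrix"]);D=np.array(p["D"]);T=np.array(p["pose"])
    px=np.atleast_2d(np.array(px,float))[:,::-1].copy()
    r=cv2.undistortPoints(px.reshape(-1,1,2),K,D).reshape(-1,2)
    r=np.c_[r,np.ones(len(r))]
    R,t=T[:3,:3],T[:3,3]
    if depth is not None: return (r*np.reshape(depth,(-1,1)))@R.T+t
    d=r@R.T; return t+d*((z-t[2])/d[:,2])[:,None]
def regpts(cam,reg,dep):
    m=reg&(dep>0); rc=np.argwhere(m); return world(cam,rc,depth=dep[m])
E
python3 - <<'E'
from h import *
for c in("scene","top"):
    im,d=arm.capture(c); cv2.imwrite(f"pics/{c}0.png",im[:,:,::-1]); np.save(f"pics/{c}0.npy",d)
    print(c,np.round(arm.camera_params(c)["pose"],3).tolist())
    for l in("red_cup","pen_cup","calculator","clear_box","yellow_bin","yellow_housing","base_plate"):
        for o in arm.regions_of(c,l)[:4]:
            P=regpts(c,o["region"],d)
            print(l,round(o["conf"],2),np.round(o["box"]),np.round(np.percentile(P,[2,50,98],axis=0),3).tolist() if len(P) else None)
    for l in("yellow_rim","yellow_pivot","cup_rim","yellow_housing"):
        for o in arm.pinpoint(c,l)[:3]: print("pt",l,round(o["conf"],2),np.round(o["pixel"],1))
E
```

```text
scene [[0.848, 0.318, -0.424, 1.058], [0.53, -0.532, 0.661, -0.762], [-0.016, -0.785, -0.619, 0.894], [0.0, 0.0, 0.0, 1.0]]
red_cup 0.96 [378. 256.  25.  43.] [[0.561, 0.157, 0.011], [0.591, 0.173, 0.06], [0.62, 0.22, 0.084]]
red_cup 0.92 [392. 292.  26.  47.] [[0.644, 0.059, 0.005], [0.677, 0.077, 0.058], [0.703, 0.121, 0.086]]
red_cup 0.75 [270. 252.  28.  40.] [[0.33, 0.037, 0.002], [0.368, 0.058, 0.056], [0.393, 0.099, 0.084]]
red_cup 0.3 [221. 299.  64.  22.] [[0.4, -0.227, 0.125], [0.444, -0.192, 0.148], [0.486, -0.154, 0.166]]
pen_cup 0.71 [318. 222.  34.  58.] [[0.381, 0.162, 0.002], [0.423, 0.182, 0.071], [0.449, 0.231, 0.146]]
pen_cup 0.59 [351. 209.  64.  31.] [[0.331, 0.327, 0.001], [0.413, 0.372, 0.016], [0.472, 0.43, 0.022]]
calculator 0.81 [352. 209.  62.  36.] [[0.328, 0.327, -0.002], [0.41, 0.373, 0.016], [0.471, 0.438, 0.022]]
clear_box 0.71 [415. 210.  43.  38.] [[0.511, 0.367, 0.001], [0.566, 0.418, 0.025], [0.623, 0.483, 0.05]]
clear_box 0.48 [294. 393. 197.  30.] [[0.496, -0.339, 0.001], [0.625, -0.232, 0.01], [0.767, -0.113, 0.014]]
yellow_bin 0.7 [221. 298.  5
[... 1217 characters left out ...]
ear_box 0.9 [146. 201.  73.  56.] [[0.51, 0.372, -0.001], [0.564, 0.431, 0.015], [0.616, 0.48, 0.051]]
yellow_bin 0.81 [470. 268.  51.  59.] [[0.404, -0.245, 0.025], [0.45, -0.197, 0.136], [0.495, -0.154, 0.168]]
yellow_housing 0.6 [498. 250. 115. 104.] [[0.416, -0.319, 0.028], [0.488, -0.242, 0.137], [0.563, -0.164, 0.166]]
base_plate 0.92 [420. 219. 116. 150.] [[0.407, -0.231, 0.001], [0.543, -0.12, 0.012], [0.679, -0.006, 0.024]]
pt yellow_rim 0.72 [278.4 477. ]
pt yellow_pivot 0.63 [264.7 462.6]
pt yellow_pivot 0.29 [275.4 477.5]
pt yellow_pivot 0.19 [287.9 166.6]
pt cup_rim 0.7 [146.2 314.4]
pt cup_rim 0.69 [187.4 262.1]
pt cup_rim 0.58 [186.8 263. ]
pt yellow_housing 0.81 [264.  459.6]
```

View pics/scene0.png

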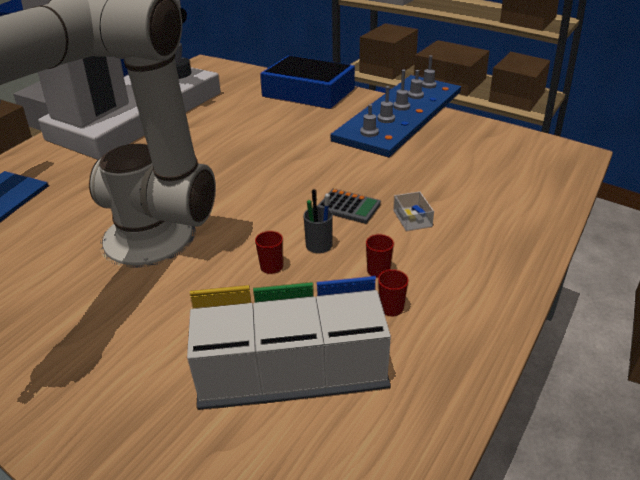

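View pics/top0.png

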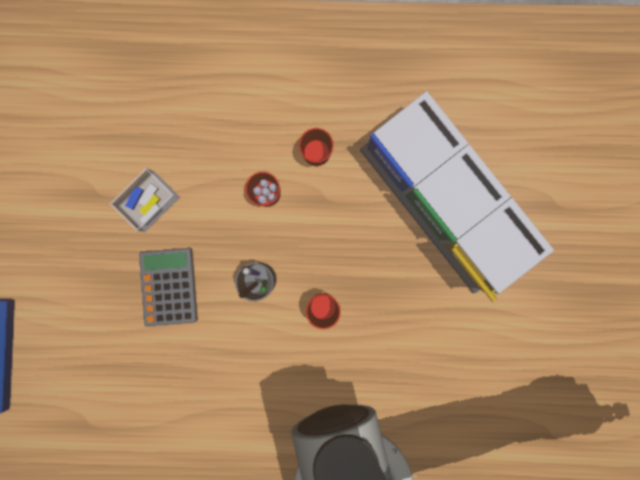

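The scene picture shows yellow, green and blue bins left to right, with the yellow one slightly ajar near (297, 220). In the top picture the stud-filled cup is at pixel (row 189, col 263), the leftmost of the three red cups. The pen cup is at (282, 256), and the yellow rim runs from about (245, 455) to (298, 493).

```bash
python3 - <<'E'
from h import *
d=np.load("pics/top0.npy")
P=regpts("top",np.ones((480,640),bool),d); 
roof=P[(abs(P[:,2]-.137)<.006)&(P[:,1]<0.02)&(P[:,0]>.35)]
r=cv2.minAreaRect((roof[:,:2]*1000).astype(np.float32)); print("roof",r,np.median(roof[:,2]))
print(np.round(cv2.boxPoints(r)))
rim=P[(P[:,2]>.15)&(P[:,2]<.185)&(P[:,1]<0.02)&(P[:,0]>.35)]
# yellow rim
im=cv2.imread("pics/top0.png");hsv=cv2.cvtColor(im,cv2.COLOR_BGR2HSV)
m=(hsv[:,:,0]>18)&(hsv[:,:,0]<32)&(hsv[:,:,1]>190)&(d>0); m[:, :440]=0; m[:,520:]=0
Y=regpts("top",m,d);Y=Y[Y[:,2]>.15]; ry=cv2.minAreaRect((Y[:,:2]*1000).astype(np.float32)); print("yrim",len(Y),ry,np.percentile(Y[:,2],[5,50,95]))
print("rims",cv2.fitLine((rim[:,:2]*1000).astype(np.float32),cv2.DIST_HUBER,0,.01,.01).ravel())
for c in((.589,.188),(.415,.197),(.674,.09),(.362,.07)):
    Q=P[(np.hypot(P[:,0]-c[0],P[:,1]-c[1])<.06)&(P[:,2]>.078)&(P[:,2]<.1)]
    print("cup",c,len(Q),cv2.minEnclosingCircle((Q[:,:2]*1000).astype(np.float32)),np.median(Q[:,2]))
s=arm.sense();print({k:np.round(v,3).tolist() for k,v in s.items()})
E
```

```text
roof ((580.601318359375, -165.4777069091797), (361.7435302734375, 145.3911895751953), 39.850955963134766) 0.13721878001752497
[[ 395. -226.]
 [ 488. -337.]
 [ 766. -105.]
 [ 673.    6.]]Traceback (most recent call last):
  File "<stdin>", line 11, in <module>
  File "h.py", line 13, in regpts
    m=reg&(dep>0); rc=np.argwhere(m); return world(cam,rc,depth=dep[m])
                                             ~~~~~^^^^^^^^^^^^^^^^^^^^^
  File "h.py", line 7, in world
    r=cv2.undistortPoints(px.reshape(-1,1,2),K,D).reshape(-1,2)
      ~~~~~~~~~~~~~~~~~~~^^^^^^^^^^^^^^^^^^^^^^^^
cv2.error: OpenCV(4.12.0) /io/opencv/modules/calib3d/src/undistort.dispatch.cpp:347: error: (-215:Assertion failed) CV_IS_MAT(_src) && CV_IS_MAT(_dst) && (_src->rows == 1 || _src->cols == 1) && (_dst->rows == 1 || _dst->cols == 1) && _src->cols + _src->rows - 1 == _dst->rows + _dst->cols - 1 && (CV_MAT_TYPE(_src->type) == CV_32FC2 || CV_MAT_TYPE(_src->type) == CV_64FC2) && (CV_MAT_TYPE(_dst->type) == CV_32FC2 || CV_MAT_TYPE(_dst->type) == CV_64FC2) in function 'cvUndistortPointsInternal'
```

```bash
python3 - <<'E'
from h import *
d=np.load("pics/top0.npy")
P=regpts("top",np.ones((480,640),bool),d); 
a=np.radians(39.85); y=np.array([np.cos(a),np.sin(a)]); x=np.array([np.sin(a),-np.cos(a)])
F=np.array([.454,-.2025])
q=(P[:,:2]-F); hx=q@x*1000; hy=q@y*1000
for k,n in enumerate(("yel","grn","blu")):
    m=(abs(hy-121*k)<50)&(P[:,2]>.15)&(P[:,2]<.19)&(abs(hx)<50)
    print(n,m.sum(),np.percentile(hx[m],[5,50,95]),np.percentile(P[m,2],[5,50,95]), np.percentile(hy[(abs(hy-121*k)<70)&(P[:,2]>.155)&(P[:,2]<.19)&(abs(hx)<30)],[1,99]))
m=(abs(P[:,2]-.137)<.004)&(hx>-10)&(hx<140)&(abs(hy)<320); print("roof hx,hy",np.percentile(hx[m],[.3,99.7]),np.percentile(hy[m],[.3,99.7]))
for c in((.589,.188),(.415,.197),(.674,.09),(.362,.07)):
    Q=P[(np.hypot(P[:,0]-c[0],P[:,1]-c[1])<.06)&(P[:,2]>.078)&(P[:,2]<.1)]
    print("cup",c,len(Q),cv2.minEnclosingCircle((Q[:,:2]*1000).astype(np.float32)),np.median(Q[:,2]))
s=arm.sense();print({k:np.round(v,3).tolist() for k,v in s.items()})
E
```

```text
yel 344 [-22.59912016 -18.78457214 -13.94826568] [0.1611973  0.16473155 0.16800876] [-54.99796181  68.77760515]
grn 336 [-11.65753057  -8.0298866   -3.07490507] [0.16217335 0.16568636 0.16897042] [ 52.61326686 189.56307698]
blu 334 [-10.85226878  -7.19275148  -2.24812278] [0.16155282 0.16570912 0.16874302] [173.16833691 297.27303683]
roof hx,hy [ -8.92029883 123.59979703] [-58.21399921 300.45510196]
cup (0.589, 0.188) 196 ((588.24267578125, 188.6076202392578), 32.86697006225586) 0.08413894979238012
cup (0.415, 0.197) 280 ((413.2740783691406, 197.8250732421875), 35.87098693847656) 0.09325059105305539
cup (0.674, 0.09) 208 ((673.3923950195312, 90.07288360595703), 32.7779655456543) 0.08406188236382717
cup (0.362, 0.07) 198 ((361.0815734863281, 68.02277374267578), 32.72744369506836) 0.0845875468717121
{'time_s': 1.2, 'joint_positions': [-1.313, 0.087, 0.176, 1.66, 0.0, 1.571], 'joint_velocities': [-0.0, -0.0, -0.001, 0.001, -0.0, -0.002], 'joint_torque': [0.0, -52.009, 46.487, 0.001, 0.0, -0.0], 'eef_pos': [0.14, -0.532, 0.231], 'orientation': [[0.967, 0.255, 0.0], [0.255, -0.967, 0.0], [0.0, -0.0, -1.0]], 'contact_force': [0.453, 0.388, -0.025], 'torque': [0.024, 0.018, 0.027], 'finger_force': 0.0, 'gripper_width': 0.085}
```

```bash
cat >> h.py <<'E'
from scipy.spatial.transform import Rotation as Rn
A=np.radians(39.85); HY=np.array([np.cos(A),np.sin(A),0]); HX=np.array([np.sin(A),-np.cos(A),0]); Z=np.array([0,0,1.])
F=np.array([.454,-.2025,.012])-.004*HX   # housing origin
PIV=F+.002*HX+.012*Z
def H(hx,hy,z): # housing mm -> world, z above bench
    q=F+hx/1000*HX+hy/1000*HY; q[2]=z/1000; return q
def rows(p0,R0,p1,R1,n,claw,show=True):
    """straight-line rows in tool axes; returns end pose after rounding"""
    rv=Rn.from_matrix(R0.T@R1).as_rotvec(); out=[];p=np.array(p0,float);R=np.array(R0)
    for i in range(1,n+1):
        d=R.T@(p0+(p1-p0)*i/n-p)
        r=np.round(np.r_[d/.25,rv/n/(2*np.pi)],4); out.append(r.tolist()+[claw])
        p=p+R@(r[:3]*.25); R=R@Rn.from_rotvec(r[3:]*2*np.pi).as_matrix()
    if show:
        print("shift/row mm",np.linalg.norm(p1-p0)*1000/n,"turn/row deg",np.degrees(np.linalg.norm(rv))/n)
        print(str(out).replace(" ",""))
    return p,R
def now():
    s=arm.sense(); return np.array(s["eef_pos"]),np.array(s["orientation"]),s
def mat(x,z):
    z=z/np.linalg.norm(z); x=x-z*(x@z); x/=np.linalg.norm(x); return np.c_[x,np.cross(z,x),z]
E
python3 - <<'E'
from h import *
p,R,s=now()
p1=H(16,0,215);print(p1)
R1=mat(HY,-Z); 
p,R=rows(p,R,p1,R1,12,1)
p,R=rows(p,R,H(16,0,148),R1,3,1)
print(R)
E
```

```text
[ 0.46168936 -0.2117127   0.215     ]
shift/row mm 37.829059084442896 turn/row deg 2.090129615725008
[[0.1308,-0.0759,0.0054,-0.0,-0.0,-0.0058,1],[0.1335,-0.071,0.0055,-0.0,-0.0,-0.0058,1],[0.136,-0.0661,0.0054,-0.0,-0.0,-0.0058,1],[0.1383,-0.0612,0.0054,-0.0,-0.0,-0.0058,1],[0.1405,-0.056,0.0055,-0.0,-0.0,-0.0058,1],[0.1423,-0.0509,0.0054,-0.0,-0.0,-0.0058,1],[0.1442,-0.0457,0.0054,-0.0,-0.0,-0.0058,1],[0.1457,-0.0404,0.0055,-0.0,-0.0,-0.0058,1],[0.1471,-0.0351,0.0054,-0.0,-0.0,-0.0058,1],[0.1483,-0.0296,0.0054,-0.0,-0.0,-0.0058,1],[0.1493,-0.0243,0.0054,-0.0,-0.0,-0.0058,1],[0.15,-0.0188,0.0055,-0.0,-0.0,-0.0058,1]]
shift/row mm 22.33132502381321 turn/row deg 0.008573622121305352
[[-0.0,0.0,0.0893,0.0,-0.0,-0.0,1],[-0.0,0.0,0.0894,0.0,-0.0,-0.0,1],[-0.0,0.0,0.0893,0.0,-0.0,-0.0,1]]
[[ 7.68010355e-01  6.40437423e-01  4.09225282e-05]
 [ 6.40437422e-01 -7.68010356e-01  3.02099699e-05]
 [ 5.07765207e-05  3.00674874e-06 -9.99999999e-01]]
```

{"method": "step_arm", "body": {"deltas": [[0.131,-0.076,0.0054,0,0,-0.0058,1],[0.1335,-0.071,0.0054,0,0,-0.0058,1],[0.136,-0.066,0.0054,0,0,-0.0058,1],[0.138,-0.061,0.0054,0,0,-0.0058,1],[0.1405,-0.056,0.0054,0,0,-0.0058,1],[0.142,-0.051,0.0054,0,0,-0.0058,1],[0.144,-0.0455,0.0054,0,0,-0.0058,1],[0.1455,-0.0405,0.0054,0,0,-0.0058,1],[0.147,-0.035,0.0054,0,0,-0.0058,1],[0.148,-0.03,0.0054,0,0,-0.0058,1],[0.149,-0.024,0.0054,0,0,-0.0058,1],[0.15,-0.019,0.0054,0,0,-0.0058,1]]}}

```text
time_s: 2.4
eef_pos: [0.4623, -0.2106, 0.2152]
orientation: [[0.767, 0.642, 0.0], [0.642, -0.767, -0.0], [0.0, 0.0, -1.0]]
contact_force: [1.1, 0.0, 0.3]
gripper_width: -0.0
finger_force: 0.0
```

```bash
python3 - <<'E'
from h import *
p,R,s=now(); print(p,R.tolist(),s["joint_positions"],s["gripper_width"],H(16,0,215))
rows(p,R,H(16,0,148),mat(HY,-Z),3,1)
E
```

```text
[ 0.46229642 -0.21060701  0.21518013] [[0.7669793691310635, 0.6416716497917855, 0.0003757403414113531], [0.6416717401522207, -0.7669793590652384, -0.0002016380352424543], [0.00015879967549583756, 0.0003957541717818997, -0.9999999090806451]] [-4.27458272e-01 -1.95623376e-02  3.52350484e-02  1.62516819e+00
 -2.77285424e-05  2.01745847e+00] -4.490242717251483e-05 [ 0.46168936 -0.2117127   0.215     ]
shift/row mm 22.397323852715918 turn/row deg 0.02364326779239177
[[-0.0016,0.0006,0.0896,0.0,-0.0,0.0001,1],[-0.0016,0.0006,0.0895,0.0,-0.0,0.0001,1],[-0.0015,0.0005,0.0896,0.0,-0.0,0.0001,1]]
```

{"method": "step_arm", "body": {"deltas": [[-0.0016,0.0006,0.0896,0,0,0,1],[-0.0016,0.0006,0.0896,0,0,0,1],[-0.0016,0.0006,0.0896,0,0,0,1],[0,-0.0298,-0.0025,-0.00955,0,0,1],[0,-0.0298,-0.0025,-0.00955,0,0,1],[0,-0.0298,-0.0025,-0.00955,0,0,1],[0,-0.0298,-0.0025,-0.00955,0,0,1],[0,-0.0298,-0.0025,-0.00955,0,0,1]]}}

```text
time_s: 3.2
eef_pos: [0.4369, -0.1844, 0.1469]
orientation: [[0.768, 0.611, 0.192], [0.64, -0.733, -0.229], [0.001, 0.299, -0.954]]
contact_force: [0.5, -0.8, 0.1]
gripper_width: 0.0
finger_force: 0.6
```

{"method": "step_arm", "body": {"deltas": [[0,-0.0298,-0.0025,-0.00955,0,0,1],[0,-0.0298,-0.0025,-0.00955,0,0,1],[0,-0.0298,-0.0025,-0.00955,0,0,1],[0,-0.0298,-0.0025,-0.00955,0,0,1],[0,-0.0298,-0.0025,-0.00955,0,0,1]]}}

```text
time_s: 3.7
eef_pos: [0.4143, -0.1574, 0.1346]
orientation: [[0.768, 0.527, 0.364], [0.64, -0.633, -0.435], [0.001, 0.567, -0.823]]
contact_force: [-0.3, -0.9, -0.3]
gripper_width: -0.0002
finger_force: 0.5
```

{"method": "step_arm", "body": {"deltas": [[0,-0.0298,-0.0025,-0.00955,0,0,1],[0,-0.0298,-0.0025,-0.00955,0,0,1],[0,-0.0298,-0.0025,-0.00955,0,0,1]]}}

```text
time_s: 4.0
eef_pos: [0.4058, -0.1419, 0.122]
orientation: [[0.77, 0.455, 0.447], [0.638, -0.546, -0.543], [-0.003, 0.704, -0.711]]
contact_force: [0.7, -1.4, 9.5]
gripper_width: 0.0
finger_force: 0.2
```

```bash
python3 - <<'E'
from h import *
p,R,s=now(); q=p-PIV; print(p,q@HX,q[2],s["contact_force"],s["joint_positions"])
for c in("scene","top"):
    im,d=arm.capture(c); cv2.imwrite(f"pics/{c}1.png",im[:,:,::-1]); np.save(f"pics/{c}1.npy",d)
a=cv2.imread("pics/scene1.png")[220:420,120:420];b=cv2.imread("pics/top1.png")[170:370,360:600]
cv2.imwrite("pics/m1.png",cv2.resize(np.hstack([a,b]),None,fx=1.45,fy=1.45))
E
```

```text
[ 0.40579519 -0.14194017  0.12199434] -0.07538194636053043 0.09799433865895665 [ 0.69774505 -1.41914057  9.46162378] [ 0.04616705 -0.84791586 -0.89690772  0.98599497 -0.59827302  2.32577345]
```

View pics/m1.png

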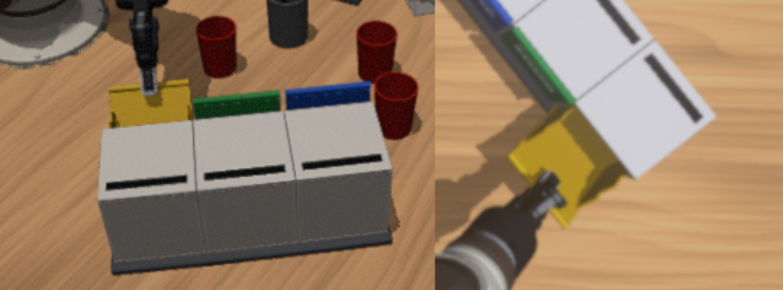

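The yellow bin is nearly fully out, with the finger behind its rim. Joint 2 is at its limit, so I'll measure the bin angle and finish with a steeper tool.

```bash
cat > rim.py <<'E'
from h import *
import sys
def rim(d,img):
    hsv=cv2.cvtColor(img,cv2.COLOR_BGR2HSV)
    P=regpts("top",np.ones((480,640),bool),np.where(d>0,d,1.)) ; C=hsv.reshape(-1,3)
    q=P-PIV; hx=q@HX; hy=q@HY; h=q[:,2]
    m=(abs(hy)<.055)&(abs(hy)>.022)&(hx<.02)&(hx>-.14)&(h>.03)&(C[:,0]>18)&(C[:,0]<35)&(C[:,1]>120)
    # rim = most forward points
    hx,h=hx[m],h[m]; f=np.percentile(hx,4); k=abs(hx-f)<.004
    print("n",m.sum(),"front hx",f,"h",np.median(h[k])+.024)
    for lo in np.arange(-.115,.01,.01):
        k=(hx>lo)&(hx<lo+.01)
        if k.sum()>5: print(round(lo+.005,3),k.sum(),round(np.median(h[k])+.024,3))
n=sys.argv[1]; rim(np.load(f"pics/top{n}.npy"),cv2.imread(f"pics/top{n}.png"))
E
python3 rim.py 1
```

```text
n 1607 front hx -0.10011885839660865 h 0.12152170526239614
-0.1 158 0.121
-0.09 141 0.115
-0.08 138 0.105
-0.07 174 0.096
-0.06 188 0.087
-0.05 196 0.079
-0.04 195 0.07
-0.03 188 0.063
-0.02 87 0.1
-0.01 74 0.099
-0.0 59 0.098
0.01 9 0.07
```

{"method": "step_arm", "body": {"deltas": [[0,0,0,0.0139,0,0,1],[0,0,0,0.0139,0,0,1],[0,0,0,0.0139,0,0,1],[0,-0.014,0,0,0,0,1],[0,-0.014,0,0,0,0,1]]}}

```text
time_s: 4.6
eef_pos: [0.4018, -0.1378, 0.1189]
orientation: [[0.771, 0.555, 0.313], [0.637, -0.669, -0.382], [-0.003, 0.494, -0.869]]
contact_force: [0.1, -1.4, -0.2]
gripper_width: -0.0001
finger_force: 1.4
```

```bash
python3 - <<'E'
from h import *
p,R,s=now(); q=p-PIV; print(p,q@HX,q[2],s["contact_force"],s["joint_positions"])
im,d=arm.capture("top"); cv2.imwrite("pics/top2.png",im[:,:,::-1]); np.save("pics/top2.npy",d)
E
python3 rim.py 2
```

```text
[ 0.40184718 -0.13779715  0.11886826] -0.08109245067970082 0.09486825503425625 [ 0.0884898  -1.42409731 -0.22524281] [-0.09202834 -0.66592616 -0.7155758   1.1413696  -0.35957542  2.28826243]
n 1422 front hx -0.09928288443960696 h 0.12171660889674563
-0.1 124 0.122
-0.09 138 0.115
-0.08 140 0.106
-0.07 136 0.097
-0.06 133 0.089
-0.05 141 0.081
-0.04 195 0.07
-0.03 186 0.063
-0.02 89 0.102
-0.01 73 0.102
-0.0 58 0.098
0.01 9 0.072
```

{"method": "step_arm", "body": {"deltas": [[0,-0.014,0,0,0,0,1],[0,-0.014,0,0,0,0,1]]}}

```text
time_s: 4.85
eef_pos: [0.401, -0.1347, 0.1199]
orientation: [[0.771, 0.548, 0.323], [0.636, -0.666, -0.389], [0.001, 0.506, -0.863]]
contact_force: [16.4, -22.5, 14.2]
gripper_width: 0.0
finger_force: 14.5
```

{"method": "step_arm", "body": {"deltas": [[0,-0.014,0,0,0,0,1],[0,-0.014,0,0,0,0,1]]}}

```text
time_s: 5.05
eef_pos: [0.3992, -0.1303, 0.1204]
orientation: [[0.772, 0.544, 0.329], [0.636, -0.666, -0.39], [0.006, 0.51, -0.86]]
contact_force: [4.0, -9.9, 39.5]
gripper_width: -0.0002
finger_force: 17.7
```

```bash
python3 - <<'E'
from h import *
p,R,s=now(); print(s["joint_positions"])
p1=p+R[:,1]*.02
p,R=rows(p,R,p1,R,1,1)
p,R=rows(p,R,p+np.array([0,0,.13]),mat(HY,-Z),5,1)
E
```

```text
[-0.06214765 -0.69342544 -0.73226918  1.14276381 -0.37808534  2.31633242]
shift/row mm 20.00000000000001 turn/row deg 0.0
[[0.0,0.08,0.0,0.0,0.0,0.0,1]]
shift/row mm 26.000000000000007 turn/row deg 6.140189884412676
[[0.0007,0.0531,-0.0894,0.0171,-0.0001,-0.0002,1],[0.0005,0.0432,-0.0946,0.0171,-0.0001,-0.0002,1],[0.0005,0.0328,-0.0987,0.0171,-0.0001,-0.0002,1],[0.0003,0.022,-0.1017,0.0171,-0.0001,-0.0002,1],[0.0003,0.011,-0.1034,0.0171,-0.0001,-0.0002,1]]
```

{"method": "step_arm", "body": {"deltas": [[0,0.08,0,0,0,0,1],[0.0005,0.053,-0.089,0.017,0,0,0.6],[0.0005,0.043,-0.095,0.017,0,0,0.3],[0.0005,0.033,-0.099,0.017,0,0,0],[0.0003,0.022,-0.102,0.017,0,0,0],[0.0003,0.011,-0.103,0.017,0,0,0]]}}

```text
time_s: 5.65
eef_pos: [0.407, -0.1418, 0.2532]
orientation: [[0.769, 0.639, -0.014], [0.639, -0.769, 0.014], [-0.002, -0.02, -1.0]]
contact_force: [0.0, 1.4, 0.1]
gripper_width: 0.0724
finger_force: 0.0
```

```bash
cat > kin.py <<'E'
from h import *
from scipy.optimize import least_squares
def fk(q,k):
    a0,h0,L1,L2,d4,Lt=k
    b=q[1]-q[2]  # forearm pitch down
    r=a0+L1*np.sin(q[1])+L2*np.cos(b); z=h0+L1*np.cos(q[1])-L2*np.sin(b)
    g=b+q[3]
    f=np.array([np.cos(g),0,-np.sin(g)]); u=np.array([np.sin(g),0,np.cos(g)]); l=np.array([0,1.,0])
    t=f*np.cos(q[4])+l*np.sin(q[4]); s=-f*np.sin(q[4])+l*np.cos(q[4])
    p=np.array([r,0,z])+d4*u+Lt*t
    x=s*np.sin(q[5])-u*np.cos(q[5])
    R=np.c_[x,np.cross(t,x),t]
    Rz=Rn.from_euler("z",q[0]).as_matrix(); return Rz@p,Rz@R
S=[([-1.313,.087,.176,1.66,0,1.571],[.14,-.532,.231]),
([-4.27458272e-01,-1.95623376e-02,3.52350484e-02,1.62516819,0,2.01745847],[.46229642,-.21060701,.21518013]),
([.04616705,-.84791586,-.89690772,.98599497,-.59827302,2.32577345],[.40579519,-.14194017,.12199434]),
([-.09202834,-.66592616,-.7155758,1.1413696,-.35957542,2.28826243],[.40184718,-.13779715,.11886826])]
k0=[0,.18,.35,.4,0,.3]
def fit(S): return least_squares(lambda k:np.concatenate([fk(np.array(q),k)[0]-np.array(p) for q,p in S]),k0)
E
python3 - <<'E'
from kin import *
p,R,s=now();S.append((s["joint_positions"],p))
o=fit(S);print(np.round(o.x,4),np.abs(o.fun).max(), p)
print(np.array(s["joint_positions"]).tolist())
print(np.round(fk(np.array(s["joint_positions"]),o.x)[1],3),np.round(R,3))
print(np.round(fk(np.array(S[2][0]),o.x)[1],3))
im,d=arm.capture("top"); cv2.imwrite("pics/top3.png",im[:,:,::-1]); np.save("pics/top3.npy",d)
E
python3 rim.py 3
```

```text
[ 0.0644  0.1522  0.3281  0.485  -0.0365  0.2909] 0.016292763596698567 [ 0.40699547 -0.14176235  0.25318135]
[-0.3409911707489502, -0.167114592066789, -0.027095862386462374, 1.7290683020104363, 0.008799372299928504, 2.1069004601162153]
[[ 0.769  0.639 -0.014]
 [ 0.639 -0.769  0.014]
 [-0.002 -0.02  -1.   ]] [[ 0.769  0.639 -0.014]
 [ 0.639 -0.769  0.014]
 [-0.002 -0.02  -1.   ]]
[[ 0.77   0.455  0.447]
 [ 0.638 -0.546 -0.543]
 [-0.003  0.704 -0.711]]
n 990 front hx -0.09930825661648883 h 0.12116208960503905
-0.1 86 0.121
-0.09 118 0.115
-0.08 131 0.106
-0.07 124 0.096
-0.06 131 0.087
-0.05 129 0.077
-0.04 111 0.068
-0.03 99 0.061
-0.02 33 0.112
-0.01 17 0.116
-0.0 10 0.116
```

```bash
python3 - <<'E'
s=open('kin.py').read()
s=s.replace("a0,h0,L1,L2,d4,Lt=k","a0,h0,L1,L2,d4,Lt,La,e1,e2=k")
s=s.replace("r=a0+L1*np.sin(q[1])+L2*np.cos(b); z=h0+L1*np.cos(q[1])-L2*np.sin(b)",
"r=a0+L1*np.sin(q[1]+e1)+L2*np.cos(b+e2); z=h0+L1*np.cos(q[1]+e1)-L2*np.sin(b+e2)").replace("+Lt*t","+Lt*t+La*f").replace("k0=[0,.18,.35,.4,0,.3]","k0=[0,.18,.35,.4,0,.25,.08,0,0]")
s=s.replace("def fit(S)","S.append(([-0.3409911707489502,-0.167114592066789,-0.027095862386462374,1.7290683020104363,0.008799372299928504,2.1069004601162153],[.40699547,-.14176235,.25318135]))\nS.append(([-.06214765,-.69342544,-.73226918,1.14276381,-.37808534,2.31633242],[.3992,-.1303,.1204]))\ndef fit(S)")
open('kin.py','w').write(s)
from kin import *
o=fit(S);print(np.round(o.x,4),np.round(o.fun.reshape(-1,3)*1000,2).tolist())
E
```

```text
[ 0.0018  0.1615  0.4207  0.5188 -0.0016  0.285   0.1456  0.0024 -0.068 ] [[0.25, 0.09, 0.06], [0.04, -0.01, -0.08], [0.04, -0.02, -0.05], [-0.04, -0.01, 0.02], [-0.0, 0.0, -0.0], [-0.02, 0.04, 0.05]]
```

```bash
cat >> kin.py <<'E'
K=fit(S).x
LO=np.array([-3.13,-.85,-1.15,-2.2,-1.44,-3.14])+.04; HI=np.array([3.13,1.81,1.24,2.28,1.52,3.14])-.04
def ik(p,R,q0):
    def f(q):
        a,B=fk(q,K); return np.r_[(a-p)*5,Rn.from_matrix(B.T@R).as_rotvec()]
    o=least_squares(f,np.clip(q0,LO+1e-3,HI-1e-3),bounds=(LO,HI)); return o.x,np.abs(o.fun).max()
def best(p,R):
    az=np.arctan2(p[1],p[0]); r=(None,9)
    for j6 in(-2,0,2):
        for j5 in(-.8,.8):
            q,e=ik(p,R,np.array([az-j5*.5,0,0,.5,j5,j6]))
            if e<r[1]: r=(q,e)
            if e<1e-3: return r
    return r
def direc(az,el): return np.array([np.cos(el)*np.cos(az),np.cos(el)*np.sin(az),np.sin(el)])
GT=.026; CH=.085-.058
def pose_from(mouth,d,z,tau):
    x=-(d+np.sin(tau)*z)/np.cos(tau); R=mat(x,z)
    return mouth-CH*d+GT*z,R
def dsol(z,tau,tip,sgn):
    el=np.arcsin(z[2]); az=np.arctan2(z[1],z[0]); ed=np.pi/2-tip
    c=(-np.sin(tau)-np.sin(el)*np.sin(ed))/(np.cos(el)*np.cos(ed))
    if abs(c)>1: return None
    return direc(az+sgn*np.arccos(c),ed)
E
python3 - <<'E'
from kin import *
cup=np.array([.588,.1885,0])
for tau in(5,12,20):
    t=np.radians(tau)
    for az in(40,52,60):
        z=direc(np.radians(az),-t); p,R=pose_from(cup+.085*Z,Z,z,t); q,e=best(p,R); print("grasp",tau,az,round(e,4),np.round(q,2))
M=H(-50,0,185)
for tau in(5,12):
  t=np.radians(tau)
  for az in range(-120,61,20):
    for el in(-40,-25,-10,0):
      z=direc(np.radians(az),np.radians(el))
      for tip in(130,):
        for sg in(1,-1):
          d=dsol(z,t,np.radians(tip),sg)
          if d is None: continue
          p,R=pose_from(M,d,z,t); q,e=best(p,R)
          if e<1e-3: print(tau,az,el,tip,sg,np.round(q,2),"d",np.round([d@HX,d@HY],2))
E
```

```text
grasp 5 40 0.0288 [ 0.04  0.17 -1.11 -1.18  0.68 -0.06]
grasp 5 52 0.0 [-0.03  0.17 -1.05 -1.07  0.94 -0.12]
grasp 5 60 0.0 [-0.08  0.19 -0.98 -0.97  1.12 -0.18]
grasp 12 40 0.0272 [ 0.05 -0.09 -1.11 -0.74  0.65 -0.17]
grasp 12 52 0.0 [-0.03 -0.03 -1.04 -0.67  0.9  -0.27]
grasp 12 60 0.0 [-0.07  0.01 -0.95 -0.52  1.07 -0.4 ]
grasp 20 40 0.0 [ 0.08 -0.25 -1.09 -0.42  0.58 -0.24]
grasp 20 52 0.0 [-0.01 -0.16 -0.98 -0.28  0.84 -0.42]
grasp 20 60 0.0 [-0.05 -0.09 -0.88 -0.12  0.99 -0.59]
5 -120 -40 130 1 [ 0.    0.15 -0.08  1.88 -0.72 -0.42] d [0.15 0.75]
5 -120 -40 130 -1 [-0.02  0.19 -0.04  1.87 -0.73 -1.27] d [-0.6   0.48]
5 -120 -25 130 1 [ 0.08  0.32 -0.05  2.08 -0.84  0.17] d [0.48 0.6 ]
5 -120 -25 130 -1 [ 0.04  0.38  0.03  2.08 -0.87 -1.3 ] d [-0.75  0.15]
5 -100 -40 130 1 [ 0.04 -0.09 -0.3   1.62 -0.85 -0.83] d [-0.12  0.76]
5 -100 -40 130 -1 [ 0.03 -0.04 -0.25  1.6  -0.85 -1.67] d [-0.73  0.24]
5 -100 -25 130 1 [ 0.14  0.07 -0.29  1.8  -1.04 -0.19] d [0.25 0.73]
5 -100 -25 130 -1 [ 0.12  0.13 -0.22  1.78 -1.05 -1.67] d [-0.76 -0.12]
5 -100 -10 130 1 [ 0.2   0.31 -0.27  2.11 -1.
[... 2487 characters left out ...]
0 -25 130 -1 [ 0.12 -0.75 -0.91  0.71 -0.98 -2.97] d [-0.62 -0.46]
12 20 -25 130 1 [-0.86 -0.71 -0.88  0.75  1.01  2.91] d [-0.7  -0.31]
12 40 -25 130 1 [-0.88 -0.23 -0.52  1.3   1.13  2.16] d [-0.55 -0.53]
12 40 -25 130 -1 [-0.88 -0.31 -0.58  1.31  1.13  0.95] d [ 0.56 -0.53]
12 40 -10 130 1 [-0.94 -0.03 -0.5   1.48  1.38  1.98] d [-0.69 -0.33]
12 40 -10 130 -1 [-0.95 -0.11 -0.57  1.52  1.38  0.37] d [ 0.69 -0.32]
12 60 -25 130 1 [-0.84  0.15 -0.2   1.81  1.04  1.51] d [-0.34 -0.69]
12 60 -25 130 -1 [-0.86  0.1  -0.27  1.83  1.03  0.28] d [ 0.7  -0.31]
12 60 -10 130 1 [-0.89  0.4  -0.15  2.14  1.17  1.22] d [-0.54 -0.54]
12 60 -10 130 -1 [-0.92  0.33 -0.24  2.13  1.14 -0.39] d [ 0.76 -0.07]
```

```bash
cat > plan.py <<'E'
from kin import *
cup=np.array([.588,.1885,0]); 
def slerp(Ra,Rb,s): return Ra@Rn.from_rotvec(Rn.from_matrix(Ra.T@Rb).as_rotvec()*s).as_matrix()
def path(tau,ga,pa,el,sg,tip=130,zu=.30,verbose=False,M=H(-55,0,195)):
    t=np.radians(tau); zg=direc(np.radians(ga),-t); pg,Rg=pose_from(cup+.085*Z,Z,zg,t)
    q,e=best(pg,Rg)
    if e>1e-3: return None
    zp=direc(np.radians(pa),np.radians(el))
    # pour end
    d=dsol(zp,t,np.radians(tip),sg)
    if d is None: return None
    pe,Re=pose_from(M,d,zp,t)
    # pre-pour: small tip, same tool axis
    du=dsol(zp,t,np.radians(max(abs(el+tau),.5)+1),sg)
    pu,Ru=pose_from(M+[0,0,.05],du,zp,t)
    wp=[(pg+[0,0,zu-.1],Rg,8),(pu,Ru,24)]
    Q=[q];cur=(pg,Rg);emax=0
    for p,R,n in wp:
        for i in range(1,n+1):
            q,e=ik(cur[0]+(p-cur[0])*i/n,slerp(cur[1],R,i/n),q);emax=max(emax,e);Q.append(q)
        cur=(p,R)
    rv=Rn.from_matrix(Ru.T@Re).as_rotvec(); m0=M+[0,0,.05]
    c=Ru.T@du
    for i in range(1,25):
        R=Ru@Rn.from_rotvec(rv*i/24).as_matrix(); m=m0+(M-m0)*min(1,i/12)
        p=m-CH*(R@c)+GT*R[:,2]; q,e=ik(p,R,q);emax=max(emax,e);Q.append(q)
    Q=np.array(Q); return emax,np.abs(np.diff(Q,axis=0)).max(),Q
if __name__=="__main__":
  for tau in(12,20):
   for ga,pas in((52,(0,20,30,40,52,60)),(-60,(-60,-80,-100)),(-80,(-80,-100))):
    for pa in pas:
     for el in(-12,-25,-35):
      for sg in(1,-1):
       r=path(tau,ga,pa,el,sg)
       if r and r[0]<2e-3: print(tau,ga,pa,el,sg,"step",round(r[1],3),np.round(r[2][0],2),np.round(r[2][-1],2),np.round(r[2].min(0),2),np.round(r[2].max(0),2))
E
time timeout 500 python3 plan.py
```

```text
12 52 30 -12 -1 step 0.105 [-0.03 -0.03 -1.04 -0.67  0.9  -0.27] [-0.93 -0.64 -0.91  0.8   1.33  1.31] [-0.96 -0.79 -1.04 -0.67  0.9  -1.16] [-0.03 -0.03 -0.83  0.91  1.35  1.31]
12 52 30 -25 -1 step 0.11 [-0.03 -0.03 -1.04 -0.67  0.9  -0.27] [-0.86 -0.59 -0.76  1.03  1.1   1.38] [-0.93 -0.74 -1.04 -0.67  0.9  -1.2 ] [-0.03 -0.03 -0.7   1.14  1.13  1.38]
12 52 30 -35 -1 step 0.121 [-0.03 -0.03 -1.04 -0.67  0.9  -0.27] [-0.79 -0.56 -0.66  1.11  0.91  1.69] [-0.88 -0.71 -1.04 -0.67  0.9  -1.14] [-0.03 -0.03 -0.62  1.23  1.    1.69]
12 52 40 -12 -1 step 0.149 [-0.03 -0.03 -1.04 -0.67  0.9  -0.27] [-0.94 -0.18 -0.58  1.49  1.35  0.47] [-0.97 -0.67 -1.04 -0.67  0.9  -1.96] [-0.03 -0.03 -0.52  1.57  1.36  0.47]
12 52 40 -25 -1 step 0.109 [-0.03 -0.03 -1.04 -0.67  0.9  -0.27] [-0.88 -0.33 -0.58  1.34  1.13  0.95] [-0.93 -0.65 -1.04 -0.67  0.9  -1.62] [-0.03 -0.03 -0.51  1.44  1.18  0.95]
12 52 40 -35 -1 step 0.121 [-0.03 -0.03 -1.04 -0.67  0.9  -0.27] [-0.81 -0.37 -0.53  1.32  0.96  1.37] [-0.89 -0.63 -1.04 -0.67  0.9  -1.46] [-0.03 -0.03 -0.48  1.43  1.06  1.37]
12 52 52 -12 -1 step 0.187 
[... 3620 characters left out ...]
7] [ 0.21 -0.25 -0.63  1.36 -1.36 -0.72] [ 0.21 -0.25 -0.66  1.36 -1.36 -0.72] [ 0.71  0.55  0.19  1.83 -1.18  2.14]
20 -60 -80 -25 1 step 0.12 [ 0.71  0.55 -0.01  1.48 -1.18  2.07] [ 0.15 -0.36 -0.6   1.27 -1.13 -1.25] [ 0.15 -0.38 -0.65  1.27 -1.18 -1.25] [ 0.71  0.55  0.19  1.83 -1.13  2.07]
20 -60 -100 -12 1 step 0.102 [ 0.71  0.55 -0.01  1.48 -1.18  2.07] [ 0.18  0.26 -0.27  2.07 -1.16  0.17] [ 0.18  0.25 -0.3   1.48 -1.18  0.17] [ 0.71  0.55  0.19  2.1  -1.12  2.57]
20 -60 -100 -25 1 step 0.117 [ 0.71  0.55 -0.01  1.48 -1.18  2.07] [ 0.13  0.06 -0.28  1.8  -1.04 -0.54] [ 0.13  0.05 -0.33  1.48 -1.18 -0.54] [ 0.71  0.55  0.19  1.93 -1.02  2.27]
real	0m36.210s
user	0m36.562s
sys	0m0.129s
```

```bash
cat > seg.py <<'E'
from plan import *
TAU=np.radians(15); ZG=direc(np.radians(52),-TAU); PG,RG=pose_from(cup+.085*Z,Z,ZG,TAU)
def chk(p0,R0,p1,R1,n,q):
    Q=[q];em=0
    for i in range(1,n+1):
        q,e=ik(p0+(p1-p0)*i/n,slerp(R0,R1,i/n),q);Q.append(q);em=max(em,e)
    Q=np.array(Q);print("ikerr",round(em,4),"maxstep",np.round(np.abs(np.diff(Q,axis=0)).max(0),3),"min",np.round(Q.min(0),2),"max",np.round(Q.max(0),2)); return q
def go(p0,R0,p1,R1,n,claw,q):
    q=chk(p0,R0,p1,R1,n,q); p,R=rows(p0,R0,p1,R1,n,claw); return p,R,q
E
python3 - <<'E'
from seg import *
p,R,s=now();q=np.array(s["joint_positions"])
pre=PG-.12*ZG+.09*Z
print(p,pre,PG,pre-PG)
p,R,q=go(p,R,pre,RG,22,0,q)
print(best(PG,RG)[0],q)
E
```

```text
[ 0.40896431 -0.14289364  0.25498229] [0.53209977 0.11695097 0.17232899] [0.60346177 0.20829016 0.0512707 ] [-0.071362   -0.09133919  0.12105829]
ikerr 0.3175 maxstep [0.022 0.072 0.069 0.053 0.12  0.108] min [-0.47 -0.16 -0.27  1.74  0.01  2.1 ] max [-0.34  0.54  0.21  2.24  1.48  3.1 ]
shift/row mm 13.59942920362728 turn/row deg 7.698765502520928
[[0.0474,-0.0217,0.0155,0.013,-0.0012,0.0169,0],[0.0451,-0.0252,0.0171,0.013,-0.0012,0.0169,0],[0.0423,-0.0284,0.0189,0.013,-0.0012,0.0169,0],[0.0394,-0.0311,0.0211,0.013,-0.0012,0.0169,0],[0.036,-0.0333,0.0234,0.013,-0.0012,0.0169,0],[0.0326,-0.035,0.026,0.013,-0.0012,0.0169,0],[0.0291,-0.036,0.0286,0.013,-0.0012,0.0169,0],[0.0254,-0.0364,0.0314,0.013,-0.0012,0.0169,0],[0.0219,-0.0363,0.0342,0.013,-0.0012,0.0169,0],[0.0182,-0.0355,0.0369,0.013,-0.0012,0.0169,0],[0.0149,-0.0341,0.0397,0.013,-0.0012,0.0169,0],[0.0116,-0.0322,0.0423,0.013,-0.0012,0.0169,0],[0.0087,-0.0296,0.0447,0.013,-0.0012,0.0169,0],[0.006,-0.0268,0.047,0.013,-0.0012,0.0169,0],[0.0038,-0.0233,0.049,0.013,-0.0012,0.0169,0],[0.0018,-0.0195,0.0508,0.013,-0.0012,0.0169,0],[0.0004,-0.0154,0.0521,0.013,-0.0012,0.0169,0],[-0.0007,-0.0112,0.0533,0.013,-0.0012,0.0169,0],[-0.0012,-0.0066,0.054,0.013,-0.0012,0.0169,0],[-0.0012,-0.0021,0.0543,0.013,-0.0012,0.0169,0],[-0.0008,0.0025,0.0543,0.013,-0.0012,0.0169,0],[0.0001,0.007,0.054,0.013,-0.0012,0.0169,0]]
[-0.01998007 -0.08958949 -1.0222364  -0.51251187  0.88338156 -0.33246036] [-0.41669092  0.53813125 -0.26968654  2.24        1.48        3.1       ]
```

```bash
cat >> seg.py <<'E'
def jrows(q0,q1,n,claw,dec=3):
    out=[];p,R=fk(q0,K);P=[p]
    for i in range(1,n+1):
        p1,R1=fk(q0+(q1-q0)*i/n,K)
        r=np.round(np.r_[R.T@(p1-p)/.25,Rn.from_matrix(R.T@R1).as_rotvec()/2/np.pi],4)
        out.append(r.tolist()+[claw]); p=p+R@(r[:3]*.25); R=R@Rn.from_rotvec(r[3:]*2*np.pi).as_matrix(); P.append(p)
    o=np.array(out);print("max mm",np.linalg.norm(o[:,:3],axis=1).max()*250,"deg",np.linalg.norm(o[:,3:6],axis=1).max()*360,"joint/row",np.abs(q1-q0).max()/n)
    print(np.round(P,3)[::4].tolist());print(str(out).replace(" ",""))
E
python3 - <<'E'
from seg import *
p,R,s=now();q=np.array(s["joint_positions"])
pre=PG-.12*ZG+.09*Z
qg=best(PG,RG)[0]; q1,e=ik(pre,RG,qg); print(e,q1)
jrows(q,q1,24,0)
E
```

```text
6.400657781568952e-11 [-0.26913092 -0.57905023 -1.00851204  0.17980984  1.10149068 -0.55671817]
max mm 23.136632209550292 deg 8.946199192953397 joint/row 0.11089005585990462
[[0.409, -0.143, 0.255], [0.473, -0.105, 0.21], [0.527, -0.064, 0.182], [0.563, -0.02, 0.169], [0.577, 0.026, 0.166], [0.567, 0.072, 0.169], [0.532, 0.117, 0.172]]
[[0.0753,0.0159,0.0514,-0.0024,0.0094,-0.0184,0],[0.0695,0.0219,0.0515,-0.0035,0.0091,-0.0186,0],[0.0635,0.0265,0.0512,-0.0043,0.0087,-0.019,0],[0.0572,0.0301,0.0508,-0.0053,0.0081,-0.0192,0],[0.0512,0.0326,0.0499,-0.006,0.0075,-0.0195,0],[0.0454,0.034,0.0487,-0.0067,0.0069,-0.0198,0],[0.04,0.0347,0.0473,-0.0073,0.0061,-0.0201,0],[0.0353,0.0345,0.0457,-0.0079,0.0052,-0.0203,0],[0.0313,0.034,0.0437,-0.0083,0.0045,-0.0206,0],[0.0281,0.0331,0.0415,-0.0086,0.0036,-0.0209,0],[0.0257,0.032,0.0392,-0.0089,0.0027,-0.0211,0],[0.0239,0.0312,0.0367,-0.009,0.0019,-0.0213,0],[0.0229,0.0306,0.034,-0.0091,0.001,-0.0216,0],[0.0224,0.0304,0.0312,-0.009,0.0001,-0.0218,0],[0.0223,0.0309,0.0284,-0.0089,-0.0007,-0.0221,0],[0.0223,0.032,0.0254,-0.0087,-0.0015,-0.0222,0],[0.0224,0.0339,0.0225,-0.0085,-0.0022,-0.0224,0],[0.0221,0.0365,0.0196,-0.0081,-0.003,-0.0226,0],[0.0216,0.0399,0.0168,-0.0078,-0.0036,-0.0228,0],[0.0203,0.0437,0.0141,-0.0073,-0.0042,-0.023,0],[0.0181,0.0482,0.0114,-0.0069,-0.0048,-0.0231,0],[0.0151,0.0528,0.0089,-0.0064,-0.0053,-0.0233,0],[0.011,0.0576,0.0067,-0.0059,-0.0058,-0.0234,0],[0.0056,0.0622,0.0047,-0.0053,-0.0061,-0.0235,0]]
```

```bash
python3 - <<'E'
from seg import *
p,R,s=now();q=np.array(s["joint_positions"])
qg=best(PG,RG)[0]; q1,e=ik(PG-.14*ZG+.18*Z,RG,qg); print(e,q1,fk(q1,K)[0])
jrows(q,q1,27,0)
E
```

```text
2.220446049250313e-15 [-0.31747141 -0.67264375 -0.85344231  0.48820286  1.14030929 -0.62303123] [0.5202061  0.10172777 0.26750537]
max mm 16.368147421134744 deg 8.02420538122 joint/row 0.1010249777323215
[[0.409, -0.143, 0.255], [0.455, -0.107, 0.231], [0.496, -0.071, 0.221], [0.527, -0.034, 0.221], [0.547, 0.003, 0.23], [0.551, 0.04, 0.244], [0.539, 0.076, 0.258]]
[[0.0589,0.0033,0.0284,-0.0017,0.0084,-0.0164,0],[0.0566,0.0085,0.0281,-0.0026,0.0082,-0.0166,0],[0.0539,0.0131,0.0279,-0.0033,0.0079,-0.0169,0],[0.0509,0.0173,0.0274,-0.0041,0.0075,-0.0171,0],[0.0476,0.021,0.0269,-0.0048,0.0071,-0.0173,0],[0.0441,0.024,0.0263,-0.0054,0.0066,-0.0175,0],[0.0407,0.0266,0.0256,-0.0059,0.006,-0.0178,0],[0.0372,0.0286,0.0248,-0.0065,0.0054,-0.0179,0],[0.0337,0.0303,0.024,-0.0069,0.0047,-0.0182,0],[0.0305,0.0316,0.023,-0.0073,0.0041,-0.0184,0],[0.0274,0.0325,0.022,-0.0076,0.0033,-0.0185,0],[0.0246,0.0332,0.0209,-0.0077,0.0027,-0.0188,0],[0.022,0.0336,0.0198,-0.008,0.0019,-0.019,0],[0.0196,0.0341,0.0187,-0.0079,0.0013,-0.0191,0],[0.0174,0.0343,0.0174,-0.008,0.0005,-0.0194,0],[0.0155,0.0346,0.0161,-0.008,-0.0002,-0.0195,0],[0.0137,0.035,0.015,-0.0078,-0.0008,-0.0197,0],[0.0121,0.0355,0.0136,-0.0077,-0.0015,-0.0199,0],[0.0105,0.0361,0.0124,-0.0074,-0.0021,-0.02,0],[0.0088,0.0369,0.0111,-0.0072,-0.0027,-0.0202,0],[0.0073,0.0378,0.0099,-0.0068,-0.0032,-0.0203,0],[0.0055,0.0389,0.0087,-0.0066,-0.0037,-0.0204,0],[0.0035,0.0401,0.0075,-0.0061,-0.0041,-0.0206,0],[0.0013,0.0415,0.0064,-0.0058,-0.0046,-0.0207,0],[-0.0011,0.0428,0.0054,-0.0053,-0.005,-0.0208,0],[-0.004,0.0442,0.0043,-0.0049,-0.0053,-0.0209,0],[-0.0072,0.0454,0.0034,-0.0045,-0.0056,-0.0211,0]]
```

{"method": "step_arm", "body": {"deltas": [[0.059,0.003,0.028,-0.0017,0.0084,-0.0164,0],[0.057,0.0085,0.028,-0.0026,0.0082,-0.0166,0],[0.054,0.013,0.028,-0.0033,0.0079,-0.0169,0],[0.051,0.017,0.027,-0.0041,0.0075,-0.0171,0],[0.048,0.021,0.027,-0.0048,0.0071,-0.0173,0],[0.044,0.024,0.026,-0.0054,0.0066,-0.0175,0],[0.041,0.027,0.026,-0.0059,0.006,-0.0178,0],[0.037,0.029,0.025,-0.0065,0.0054,-0.0179,0],[0.034,0.03,0.024,-0.0069,0.0047,-0.0182,0]]}}

```text
time_s: 6.6
eef_pos: [0.5031, -0.0597, 0.216]
orientation: [[-0.149, 0.915, 0.375], [0.963, 0.048, 0.266], [0.226, 0.401, -0.888]]
contact_force: [0.4, 0.9, 0.0]
gripper_width: 0.0855
finger_force: 0.0
```

{"method": "step_arm", "body": {"deltas": [[0.0305,0.0316,0.023,-0.0073,0.0041,-0.0184,0],[0.0274,0.0325,0.022,-0.0076,0.0033,-0.0185,0],[0.0246,0.033,0.021,-0.0077,0.0027,-0.0188,0],[0.022,0.0336,0.02,-0.008,0.0019,-0.019,0],[0.0196,0.034,0.0187,-0.008,0.0013,-0.0191,0],[0.0174,0.0343,0.0174,-0.008,0.0005,-0.0194,0],[0.0155,0.0346,0.016,-0.008,-0.0002,-0.0195,0],[0.0137,0.035,0.015,-0.0078,-0.0008,-0.0197,0],[0.012,0.0355,0.0136,-0.0077,-0.0015,-0.0199,0]]}}

```text
time_s: 7.5
eef_pos: [0.5488, 0.0239, 0.2321]
orientation: [[-0.79, 0.083, 0.607], [0.476, 0.706, 0.524], [-0.386, 0.703, -0.598]]
contact_force: [-0.6, -0.6, -0.2]
gripper_width: 0.0855
finger_force: 0.0
```

{"method": "step_arm", "body": {"deltas": [[0.0105,0.036,0.0124,-0.0074,-0.0021,-0.02,0],[0.0088,0.037,0.011,-0.0072,-0.0027,-0.0202,0],[0.0073,0.038,0.01,-0.0068,-0.0032,-0.0203,0],[0.0055,0.039,0.0087,-0.0066,-0.0037,-0.0204,0],[0.0035,0.04,0.0075,-0.0061,-0.0041,-0.0206,0],[0.0013,0.0415,0.0064,-0.0058,-0.0046,-0.0207,0],[-0.001,0.043,0.0054,-0.0053,-0.005,-0.0208,0],[-0.004,0.044,0.0043,-0.0049,-0.0053,-0.0209,0],[-0.0072,0.0454,0.0034,-0.0045,-0.0056,-0.0211,0]]}}

```text
time_s: 8.4
eef_pos: [0.5177, 0.1039, 0.2625]
orientation: [[-0.149, -0.79, 0.595], [-0.213, 0.613, 0.761], [-0.966, -0.013, -0.26]]
contact_force: [-0.0, -0.5, -0.2]
gripper_width: 0.0857
finger_force: 0.0
```

```bash
python3 - <<'E'
from seg import *
p,R,s=now();q=np.array(s["joint_positions"])
print(p,q,s["gripper_width"],np.degrees(np.linalg.norm(Rn.from_matrix(R.T@RG).as_rotvec())))
p,R,q=go(p,R,PG-.12*ZG,RG,8,0,q)
p,R,q=go(p,R,PG,RG,6,0,q); print(q,p)
E
```

```text
[0.51772595 0.10393075 0.26252251] [-0.31352017 -0.67940301 -0.86700541  0.47717527  1.13644594 -0.63133538] 0.08566175015546791 0.7558924323968732
ikerr 0.0 maxstep [0.006 0.063 0.04  0.086 0.004 0.01 ] min [-0.31 -0.68 -1.1  -0.1   1.1  -0.63] max [-0.27 -0.39 -0.87  0.48  1.14 -0.56]
shift/row mm 22.654275903418842 turn/row deg 0.09448655404960915
[[0.0845,-0.0005,0.0326,-0.0,-0.0,0.0003,0],[0.0846,-0.0007,0.0326,-0.0,-0.0,0.0003,0],[0.0845,-0.0009,0.0327,-0.0,-0.0,0.0003,0],[0.0846,-0.001,0.0326,-0.0,-0.0,0.0003,0],[0.0845,-0.0011,0.0326,-0.0,-0.0,0.0003,0],[0.0845,-0.0014,0.0326,-0.0,-0.0,0.0003,0],[0.0846,-0.0015,0.0326,-0.0,-0.0,0.0003,0],[0.0845,-0.0016,0.0326,-0.0,-0.0,0.0003,0]]
ikerr 0.0 maxstep [0.047 0.053 0.022 0.09  0.04  0.056] min [-0.27 -0.39 -1.1  -0.51  0.88 -0.56] max [-0.02 -0.09 -1.02 -0.1   1.1  -0.33]
shift/row mm 20.001397250199016 turn/row deg 0.02014305898665614
[[-0.0001,0.0,0.08,-0.0,-0.0,-0.0001,0],[-0.0,0.0001,0.08,-0.0,-0.0,-0.0001,0],[-0.0001,-0.0,0.08,-0.0,-0.0,-0.0001,0],[-0.0001,0.0,0.08,-0.0,-0.0,-0.0001,0],[-0.0,0.0,0.08,-0.0,-0.0,-0.0001,0],[-0.0001,0.0001,0.08,-0.0,-0.0,-0.0001,0]]
[-0.01998007 -0.08958949 -1.0222364  -0.51251187  0.88338156 -0.33246036] [0.60344919 0.20828968 0.0512726 ]
```

{"method": "step_arm", "body": {"deltas": [[0.0845,-0.001,0.0326,0,0,0.0003,0],[0.0845,-0.001,0.0326,0,0,0.0003,0],[0.0845,-0.001,0.0326,0,0,0.0003,0],[0.0845,-0.001,0.0326,0,0,0.0003,0],[0.0845,-0.001,0.0326,0,0,0.0003,0],[0.0845,-0.001,0.0326,0,0,0.0003,0],[0.0845,-0.001,0.0326,0,0,0.0003,0],[0.0845,-0.001,0.0326,0,0,0.0003,0]]}}

```text
time_s: 9.2
eef_pos: [0.5313, 0.1172, 0.0819]
orientation: [[-0.166, -0.786, 0.596], [-0.201, 0.618, 0.76], [-0.965, 0.006, -0.261]]
contact_force: [-0.4, -0.1, 0.4]
gripper_width: 0.0855
finger_force: 0.0
```

```bash
python3 - <<'E'
from seg import *
p,R,s=now();q=np.array(s["joint_positions"]); print(p,PG-.12*ZG,s["contact_force"])
p,R,q=go(p,R,PG,RG,6,0,q)
im,d=arm.capture("scene"); cv2.imwrite("pics/m2.png",cv2.resize(im[180:380,180:480,::-1],None,fx=2.2,fy=2.2))
E
```

```text
[0.53125859 0.11723415 0.08194212] [0.53209977 0.11695097 0.08232899] [-0.39379172 -0.13546471  0.36952851]
ikerr 0.0 maxstep [0.046 0.053 0.023 0.093 0.038 0.053] min [-0.27 -0.4  -1.1  -0.51  0.88 -0.55] max [-0.02 -0.09 -1.02 -0.1   1.1  -0.33]
shift/row mm 20.031386214178507 turn/row deg 0.07221409660374127
[[-0.0005,-0.0004,0.0801,-0.0,-0.0001,-0.0002,0],[-0.0004,-0.0005,0.0801,-0.0,-0.0001,-0.0002,0],[-0.0003,-0.0004,0.0802,-0.0,-0.0001,-0.0002,0],[-0.0004,-0.0004,0.0801,-0.0,-0.0001,-0.0002,0],[-0.0002,-0.0004,0.0801,-0.0,-0.0001,-0.0002,0],[-0.0002,-0.0005,0.0801,-0.0,-0.0001,-0.0002,0]]
```

View pics/m2.png

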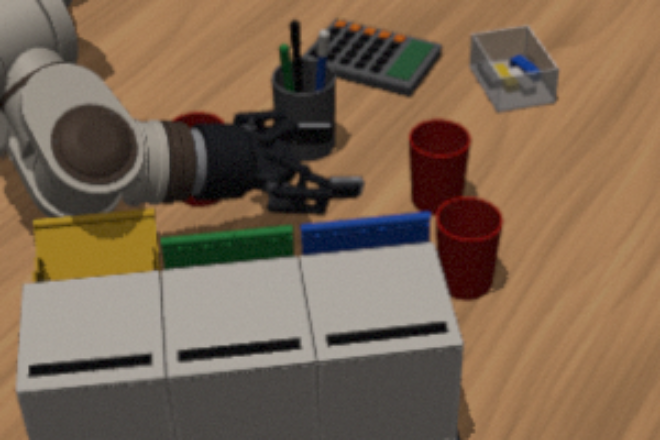

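The open gripper (crop 330, 160) is lined up with the stud cup (crop 440, 165). The pen cup (crop 305, 115) and the nearer red cup (crop 200, 160) are off to the side of its path.

{"method": "step_arm", "body": {"deltas": [[-0.0004,-0.0004,0.08,0,0,0,0],[-0.0004,-0.0004,0.08,0,0,0,0],[-0.0004,-0.0004,0.08,0,0,0,0],[-0.0004,-0.0004,0.08,0,0,0,0],[-0.0002,-0.0004,0.08,0,0,0,0],[-0.0002,-0.0004,0.08,0,0,0,0],[0,0,0,0,0,0,0]]}}

```text
time_s: 9.95
eef_pos: [0.604, 0.209, 0.0522]
orientation: [[-0.167, -0.787, 0.594], [-0.201, 0.617, 0.761], [-0.965, 0.007, -0.261]]
contact_force: [-0.1, 1.0, 0.0]
gripper_width: 0.0859
finger_force: 0.0
```

```bash
python3 - <<'E'
from seg import *
p,R,s=now(); print(p,PG,s["contact_force"])
im,d=arm.capture("top"); cv2.imwrite("pics/m3.png",cv2.resize(im[90:330,180:460,::-1],None,fx=2.4,fy=2.4))
E
```

```text
[0.60402266 0.20897614 0.05220792] [0.60346177 0.20829016 0.0512707 ] [-0.12414901  1.0327476   0.01887049]
```

View pics/m3.png

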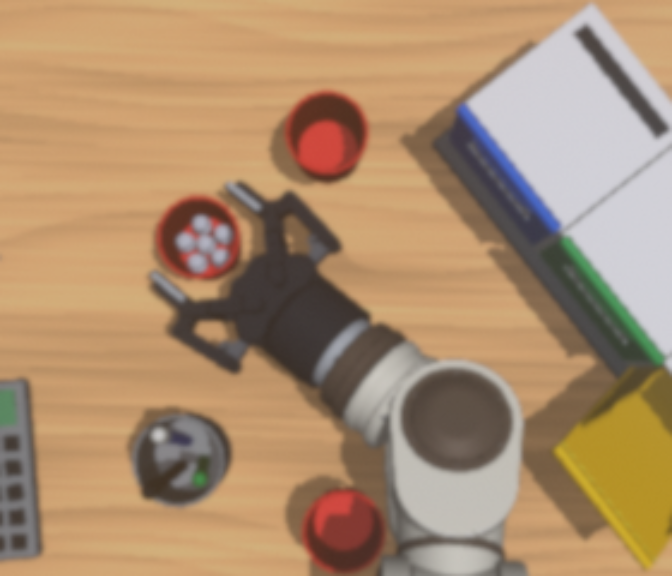

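The cup with its six studs (crop 200, 238) sits centred between the two pads, so I'll close.

{"method": "step_arm", "body": {"deltas": [[0,0,0,0,0,0,1],[0,0,0,0,0,0,1],[0,0,0,0,0,0,1],[0,0,0,0,0,0,1],[0,0,0,0,0,0,1],[0,0,0,0,0,0,1],[0,0,0,0,0,0,1],[0,0,0,0,0,0,1]]}}

```text
time_s: 10.8
eef_pos: [0.6046, 0.207, 0.0529]
orientation: [[-0.166, -0.786, 0.596], [-0.2, 0.619, 0.76], [-0.966, 0.007, -0.26]]
contact_force: [-5.3, 0.1, 6.1]
gripper_width: 0.0629
finger_force: 64.7
```

{"method": "step_arm", "body": {"deltas": [[-0.03,0,-0.008,0,0,0,1],[-0.06,0,-0.016,0,0,0,1],[-0.06,0,-0.016,0,0,0,1]]}}

```text
time_s: 11.1
eef_pos: [0.6042, 0.2065, 0.09]
orientation: [[-0.171, -0.784, 0.596], [-0.2, 0.62, 0.758], [-0.965, 0.01, -0.263]]
contact_force: [0.1, -0.6, -1.8]
gripper_width: 0.0624
finger_force: 65.5
```

```bash
cat > pour.py <<'E'
from seg import *
M=H(-58,0,195)
PA,EL=np.radians(45),np.radians(-20)
zp=direc(PA,EL)
def tipdir(deg): return dsol(zp,TAU,np.radians(deg),-1)
pu,Ru=pose_from(M+.06*Z,tipdir(6.5),zp,TAU)
pe,Re=pose_from(M,tipdir(138),zp,TAU)
E
python3 - <<'E'
from pour import *
p,R,s=now();q=np.array(s["joint_positions"]);print(p,s["contact_force"],s["gripper_width"],s["finger_force"],q)
n=9
p1=p+np.array([0,0,.12])
p,R,q=go(p,R,p1,R,6,1,q)
# path to pre-pour via joints
q2,e=ik(pu,Ru,q); print(e,q2,pu)
p,R,q=go(p,R,pu,Ru,26,1,q)
q3,e=ik(pe,Re,q); print("end",e,q3)
E
```

```text
[0.60417909 0.20646141 0.0899632 ] [ 0.12140873 -0.64207732 -1.80751542] 0.06239253853337769 65.46662469612784 [-0.02235522 -0.20239089 -1.00219767 -0.3735238   0.88140368 -0.32688408]
ikerr 0.0 maxstep [0.    0.055 0.024 0.062 0.    0.   ] min [-0.02 -0.44 -1.   -0.37  0.88 -0.33] max [-0.02 -0.2  -0.9  -0.03  0.88 -0.33]
shift/row mm 20.0 turn/row deg 0.0
[[-0.0772,0.0008,-0.021,0.0,0.0,0.0,1],[-0.0772,0.0008,-0.0211,0.0,0.0,0.0,1],[-0.0771,0.0008,-0.021,0.0,0.0,0.0,1],[-0.0772,0.0007,-0.0211,0.0,0.0,0.0,1],[-0.0772,0.0008,-0.021,0.0,0.0,0.0,1],[-0.0772,0.0008,-0.021,0.0,0.0,0.0,1]]
4.98212582300539e-14 [-0.93982895 -0.09901351 -0.42033302  1.6493219   1.19037849 -1.92188449] [ 0.42850102 -0.13786985  0.21928104]
ikerr 0.0 maxstep [0.038 0.043 0.036 0.09  0.024 0.098] min [-0.94 -0.59 -0.92 -0.03  0.88 -1.92] max [-0.02 -0.1  -0.42  1.65  1.24 -0.33]
shift/row mm 14.872356188203694 turn/row deg 0.38272911600697884
[[0.0138,-0.0116,-0.0567,0.0007,0.0005,0.0006,1],[0.014,-0.012,-0.0566,0.0007,0.0005,0.0006,1],[0.0141,-0.0122,-0.0564,0.0007,0.0005,0.0006,1],[0.0143,-0.0125,-0.0564,0.0
[... 472 characters left out ...]
3,0.0007,0.0005,0.0006,1],[0.0156,-0.0158,-0.0552,0.0007,0.0005,0.0006,1],[0.0156,-0.0162,-0.0551,0.0007,0.0005,0.0006,1],[0.0159,-0.0165,-0.0549,0.0007,0.0005,0.0006,1],[0.0159,-0.0167,-0.0548,0.0007,0.0005,0.0006,1],[0.016,-0.0171,-0.0547,0.0007,0.0005,0.0006,1],[0.0161,-0.0173,-0.0546,0.0007,0.0005,0.0006,1],[0.0163,-0.0177,-0.0544,0.0007,0.0005,0.0006,1],[0.0163,-0.018,-0.0543,0.0007,0.0005,0.0006,1],[0.0164,-0.0182,-0.0542,0.0007,0.0005,0.0006,1],[0.0166,-0.0186,-0.054,0.0007,0.0005,0.0006,1],[0.0166,-0.0188,-0.0539,0.0007,0.0005,0.0006,1],[0.0168,-0.0192,-0.0538,0.0007,0.0005,0.0006,1]]
end 2.6303498685424113e-15 [-0.90038446 -0.15190082 -0.48416469  1.54389936  1.2040172   0.83298204]
```

{"method": "step_arm", "body": {"deltas": [[-0.077,0.0008,-0.021,0,0,0,1],[-0.077,0.0008,-0.021,0,0,0,1],[-0.077,0.0008,-0.021,0,0,0,1],[-0.077,0.0008,-0.021,0,0,0,1],[-0.077,0.0008,-0.021,0,0,0,1],[-0.077,0.0008,-0.021,0,0,0,1]]}}

```text
time_s: 11.7
eef_pos: [0.6038, 0.2064, 0.2105]
orientation: [[-0.169, -0.784, 0.597], [-0.201, 0.62, 0.758], [-0.965, 0.009, -0.262]]
contact_force: [-0.3, 0.3, -3.8]
gripper_width: 0.0627
finger_force: 65.5
```

{"method": "step_arm", "body": {"deltas": [[0.014,-0.0118,-0.0566,0.0007,0.0005,0.0006,1],[0.014,-0.012,-0.0566,0.0007,0.0005,0.0006,1],[0.014,-0.0122,-0.0565,0.0007,0.0005,0.0006,1],[0.0143,-0.0125,-0.0564,0.0007,0.0005,0.0006,1],[0.0144,-0.0129,-0.0563,0.0007,0.0005,0.0006,1],[0.0145,-0.0131,-0.0562,0.0007,0.0005,0.0006,1],[0.0146,-0.0135,-0.0561,0.0007,0.0005,0.0006,1],[0.0147,-0.0137,-0.056,0.0007,0.0005,0.0006,1],[0.0149,-0.014,-0.056,0.0007,0.0005,0.0006,1],[0.015,-0.0144,-0.0557,0.0007,0.0005,0.0006,1],[0.0151,-0.0146,-0.0557,0.0007,0.0005,0.0006,1],[0.0153,-0.015,-0.0555,0.0007,0.0005,0.0006,1]]}}

```text
time_s: 12.9
eef_pos: [0.5226, 0.047, 0.2139]
orientation: [[-0.227, -0.743, 0.63], [-0.199, 0.668, 0.717], [-0.953, 0.037, -0.299]]
contact_force: [-0.0, -0.5, -2.7]
gripper_width: 0.0628
finger_force: 65.6
```

{"method": "step_arm", "body": {"deltas": [[0.0153,-0.0152,-0.0554,0.0007,0.0005,0.0006,1],[0.0155,-0.0156,-0.0553,0.0007,0.0005,0.0006,1],[0.0156,-0.0158,-0.0552,0.0007,0.0005,0.0006,1],[0.0156,-0.0162,-0.0551,0.0007,0.0005,0.0006,1],[0.0159,-0.0165,-0.055,0.0007,0.0005,0.0006,1],[0.0159,-0.0167,-0.0548,0.0007,0.0005,0.0006,1],[0.016,-0.0171,-0.0547,0.0007,0.0005,0.0006,1],[0.0161,-0.0173,-0.0546,0.0007,0.0005,0.0006,1],[0.0163,-0.0177,-0.0544,0.0007,0.0005,0.0006,1],[0.0163,-0.018,-0.0543,0.0007,0.0005,0.0006,1],[0.0164,-0.0182,-0.0542,0.0007,0.0005,0.0006,1],[0.0166,-0.0186,-0.054,0.0007,0.0005,0.0006,1]]}}

```text
time_s: 14.1
eef_pos: [0.4417, -0.1118, 0.2183]
orientation: [[-0.283, -0.699, 0.657], [-0.195, 0.713, 0.674], [-0.939, 0.063, -0.338]]
contact_force: [0.5, -0.6, -3.3]
gripper_width: 0.0623
finger_force: 65.7
```

```bash
python3 - <<'E'
from pour import *
p,R,s=now();q=np.array(s["joint_positions"]);print(p,pu,s["contact_force"],s["gripper_width"],q)
im,d=arm.capture("scene"); cv2.imwrite("pics/m4.png",cv2.resize(im[160:400,120:440,::-1],None,fx=2.2,fy=2.2))
# pour rows: pure rotation about tool z, mouth centre path
c=Ru.T@tipdir(6.5)   # cup axis in tool frame (design)
c=RG.T@Z
m=p-GT*R[:,2]+CH*(R@c); print("mouth",m,M,"el",np.degrees(np.arcsin(R[2,2])))
for roll in range(0,181,20):
    Rr=R@Rn.from_rotvec([0,0,np.radians(roll)]).as_matrix(); d=Rr@c; print(roll,round(np.degrees(np.arccos(d[2])),1),np.round([d@HX,d@HY],2))
E
```

```text
[ 0.44169945 -0.11179984  0.21832806] [ 0.42850102 -0.13786985  0.21928104] [ 0.48847213 -0.63117853 -3.27114377] 0.06225406271444459 [-0.87368087 -0.16880725 -0.47224817  1.54095196  1.21222024 -1.79499952]
mouth [ 0.42741215 -0.12895301  0.25396546] [ 0.41427165 -0.15490107  0.195     ] el -19.748258066075657
0 6.0 [0.06 0.09]
20 23.2 [0.38 0.09]
40 42.0 [0.67 0.06]
60 60.8 [ 0.87 -0.01]
80 79.3 [ 0.98 -0.11]
100 97.5 [ 0.97 -0.22]
120 114.8 [ 0.84 -0.34]
140 130.3 [ 0.62 -0.45]
160 141.8 [ 0.32 -0.53]
180 145.0 [-0.01 -0.57]
```

View pics/m4.png

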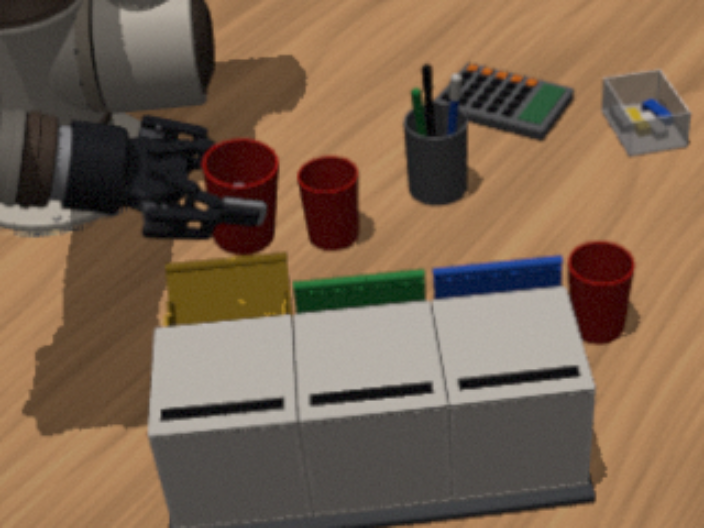

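The cup is held upright beside the open yellow bin (cup at crop 240, 195; bin at 230, 290), and the green and blue bins are still shut.

```bash
python3 - <<'E'
from pour import *
p,R,s=now();q=np.array(s["joint_positions"])
c=RG.T@Z; M=H(-62,8,190); m0=p-GT*R[:,2]+CH*(R@c); out=[]; R0=R
rolls=[8]*11+[4]*19; tot=0; em=0;Q=[q]
for i,r in enumerate(rolls):
    tot+=r; R1=R0@Rn.from_rotvec([0,0,np.radians(tot)]).as_matrix(); m=m0+(M-m0)*min(1,(i+1)/11)
    p1=m-CH*(R1@c)+GT*R1[:,2]
    row=np.round(np.r_[R.T@(p1-p)/.25,0,0,np.radians(r)/2/np.pi],4); out.append(row.tolist()+[1])
    p=p+R@(row[:3]*.25); R=R@Rn.from_rotvec(row[3:6]*2*np.pi).as_matrix(); q,e=ik(p,R,q);em=max(em,e);Q.append(q)
print(em,np.abs(np.diff(np.array(Q),axis=0)).max(0),np.max(Q,0),np.min(Q,0));print(str(out).replace(" ",""))
E
```

```text
3.845347836081372e-13 [0.00468866 0.00388739 0.01147982 0.0031202  0.00131405 0.13684003] [-0.87621642 -0.14845506 -0.47028364  1.54452171  1.21138393  1.05447009] [-0.90576076 -0.16687795 -0.54540817  1.51432336  1.20222484 -1.79964985]
[[0.0229,0.0111,0.0016,0.0,0.0,0.0222,1],[0.0222,0.0078,0.0016,0.0,0.0,0.0222,1],[0.021,0.0046,0.0015,0.0,0.0,0.0222,1],[0.0194,0.0017,0.0016,0.0,0.0,0.0222,1],[0.0174,-0.0011,0.0016,0.0,0.0,0.0222,1],[0.0151,-0.0035,0.0016,0.0,0.0,0.0222,1],[0.0124,-0.0055,0.0016,0.0,0.0,0.0222,1],[0.0095,-0.0072,0.0015,0.0,0.0,0.0222,1],[0.0064,-0.0085,0.0016,0.0,0.0,0.0222,1],[0.0031,-0.0093,0.0016,0.0,0.0,0.0222,1],[-0.0002,-0.0096,0.0016,0.0,0.0,0.0222,1],[-0.0003,0.0073,-0.0,0.0,0.0,0.0111,1],[-0.0002,0.0072,-0.0,0.0,0.0,0.0111,1],[-0.0003,0.0073,-0.0,0.0,0.0,0.0111,1],[-0.0003,0.0073,-0.0,0.0,0.0,0.0111,1],[-0.0002,0.0073,-0.0,0.0,0.0,0.0111,1],[-0.0003,0.0072,-0.0,0.0,0.0,0.0111,1],[-0.0003,0.0073,-0.0,0.0,0.0,0.0111,1],[-0.0003,0.0073,-0.0,0.0,0.0,0.0111,1],[-0.0002,0.0073,-0.0,0.0,0.0,0.0111,1],[-0.0003,0.0072,-0.0,0.0,0.0,0.0111,1],[-0.0003,0.0073,-0.0,0.0,0.0,0.0111,1],[-0.0002,0.0073,-0.0,0.0,0.0,0.0111,1],[-0.0003,0.0073,-0.0,0.0,0.0,0.0111,1],[-0.0003,0.0072,-0.0,0.0,0.0,0.0111,1],[-0.0002,0.0073,-0.0,0.0,0.0,0.0111,1],[-0.0003,0.0073,-0.0,0.0,0.0,0.0111,1],[-0.0003,0.0073,-0.0,0.0,0.0,0.0111,1],[-0.0003,0.0073,-0.0,0.0,0.0,0.0111,1],[-0.0002,0.0072,-0.0,0.0,0.0,0.0111,1]]
```

{"method": "step_arm", "body": {"deltas": [[0.023,0.011,0.0016,0,0,0.0222,1],[0.022,0.008,0.0016,0,0,0.0222,1],[0.021,0.0046,0.0016,0,0,0.0222,1],[0.0194,0.0017,0.0016,0,0,0.0222,1],[0.0174,-0.001,0.0016,0,0,0.0222,1],[0.015,-0.0035,0.0016,0,0,0.0222,1],[0.0124,-0.0055,0.0016,0,0,0.0222,1],[0.0095,-0.0072,0.0016,0,0,0.0222,1],[0.0064,-0.0085,0.0016,0,0,0.0222,1],[0.003,-0.0093,0.0016,0,0,0.0222,1],[0,-0.0096,0.0016,0,0,0.0222,1]]}}

```text
time_s: 15.25
eef_pos: [0.422, -0.1041, 0.1797]
orientation: [[-0.707, 0.261, 0.657], [0.706, 0.217, 0.674], [0.034, 0.941, -0.338]]
contact_force: [-0.2, 0.2, -2.6]
gripper_width: 0.0625
finger_force: 65.6
```

{"method": "step_arm", "body": {"deltas": [[-0.0003,0.0073,0,0,0,0.0111,1],[-0.0003,0.0073,0,0,0,0.0111,1],[-0.0003,0.0073,0,0,0,0.0111,1],[-0.0003,0.0073,0,0,0,0.0111,1],[-0.0003,0.0073,0,0,0,0.0111,1],[-0.0003,0.0073,0,0,0,0.0111,1],[-0.0003,0.0073,0,0,0,0.0111,1],[-0.0003,0.0073,0,0,0,0.0111,1],[-0.0003,0.0073,0,0,0,0.0111,1],[-0.0003,0.0073,0,0,0,0.0111,1]]}}

```text
time_s: 16.25
eef_pos: [0.4309, -0.1048, 0.1958]
orientation: [[-0.376, 0.653, 0.657], [0.681, -0.286, 0.674], [0.628, 0.701, -0.337]]
contact_force: [-0.4, -0.2, -2.0]
gripper_width: 0.0622
finger_force: 66.2
```

{"method": "step_arm", "body": {"deltas": [[-0.0003,0.0073,0,0,0,0.0111,1],[-0.0003,0.0073,0,0,0,0.0111,1],[-0.0003,0.0073,0,0,0,0.0111,1],[-0.0003,0.0073,0,0,0,0.0111,1],[-0.0003,0.0073,0,0,0,0.0111,1],[-0.0003,0.0073,0,0,0,0.0111,1],[-0.0003,0.0073,0,0,0,0.0111,1],[-0.0003,0.0073,0,0,0,0.0111,1],[-0.0003,0.0073,0,0,0,0.0111,1],[0,0,0,0,0,0,1],[0,0,0,0,0,0,1],[0,0,0,0,0,0,1]]}}

```text
time_s: 17.45
eef_pos: [0.4428, -0.1128, 0.2034]
orientation: [[0.075, 0.75, 0.658], [0.386, -0.63, 0.674], [0.919, 0.203, -0.337]]
contact_force: [0.3, 0.2, 0.4]
gripper_width: 0.0629
finger_force: 66.2
```

{"method": "step_arm", "body": {"deltas": [[0,0,0,0,0,0,1],[0,0,0,0,0,0,1],[0,0,0,0,0,0,1],[0,0,0,0,0,0,1]]}}

```text
time_s: 17.85
eef_pos: [0.4429, -0.1129, 0.2033]
orientation: [[0.076, 0.75, 0.658], [0.385, -0.63, 0.674], [0.92, 0.202, -0.336]]
contact_force: [-0.0, 0.2, -0.5]
gripper_width: 0.0622
finger_force: 66.2
```

```bash
python3 - <<'E'
from pour import *
p,R,s=now();c=RG.T@Z;print(p,np.degrees(np.arccos((R@c)[2])),s["contact_force"],s["gripper_width"])
for n in("scene","top"):
    im,d=arm.capture(n); cv2.imwrite(f"pics/{n}5.png",im[:,:,::-1]);np.save(f"pics/{n}5.npy",d)
a=cv2.imread("pics/scene5.png")[200:400,140:360];b=cv2.imread("pics/top5.png")[190:390,360:580]
cv2.imwrite("pics/m5.png",cv2.resize(np.hstack([a,b]),None,fx=1.8,fy=1.8))
E
```

```text
[ 0.44293721 -0.11289631  0.20332497] 143.26881668033383 [-3.72904081e-04  2.10078467e-01 -4.61715680e-01] 0.062197259888105115
```

View pics/m5.png

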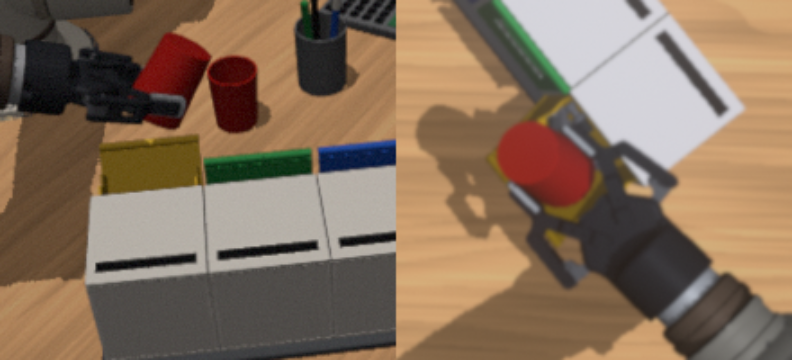

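The measured load fell from about 2.8 N to 0.5 N, so the cup is empty, and the crops show no stray studs around the bin. Next I'll raise it, turn it upright and carry it back to its old spot.

```bash
python3 - <<'E'
from pour import *
p,R,s=now();q=np.array(s["joint_positions"]);out=[]
P0=p.copy(); P1=p+[0,0,.06]; P2=np.array([.5226,.047,.24])
tg=[P1*(i/3)+P0*(1-i/3) for i in(1,2,3)]+[P1+(P2-P1)*i/21 for i in range(1,22)]; em=0;Q=[q]
for i,t in enumerate(tg):
    rz=0 if i<3 else -.0218
    row=np.round(np.r_[R.T@(t-p)/.25,0,0,rz],4); out.append(row.tolist()+[1])
    p=p+R@(row[:3]*.25); R=R@Rn.from_rotvec(row[3:6]*2*np.pi).as_matrix();q,e=ik(p,R,q);em=max(em,e);Q.append(q)
print(em,np.abs(np.diff(np.array(Q),axis=0)).max(0));print(str(out).replace(" ",""))
Rl=np.array([[-.166,-.786,.596],[-.2,.619,.76],[-.966,.007,-.26]]);Rl=mat(Rl[:,0],Rl[:,2])
p,R,q=go(p,R,np.array([.6046,.207,.2]),Rl,8,1,q)
E
```

```text
4.5895694175949945e-09 [0.0233828  0.02889682 0.03190776 0.05532594 0.01619533 0.10119268]
[[0.0736,0.0162,-0.0269,0.0,0.0,0.0,1],[0.0736,0.0161,-0.0269,0.0,0.0,0.0,1],[0.0736,0.0162,-0.0269,0.0,0.0,0.0,1],[0.0087,-0.0088,0.032,0.0,0.0,-0.0218,1],[0.0099,-0.0074,0.032,0.0,0.0,-0.0218,1],[0.0109,-0.006,0.032,0.0,0.0,-0.0218,1],[0.0115,-0.0046,0.032,0.0,0.0,-0.0218,1],[0.0121,-0.0028,0.032,0.0,0.0,-0.0218,1],[0.0123,-0.0012,0.032,0.0,0.0,-0.0218,1],[0.0124,0.0004,0.032,0.0,0.0,-0.0218,1],[0.0122,0.0022,0.032,0.0,0.0,-0.0218,1],[0.0118,0.0038,0.0321,0.0,0.0,-0.0218,1],[0.0111,0.0054,0.032,0.0,0.0,-0.0218,1],[0.0103,0.0069,0.032,0.0,0.0,-0.0218,1],[0.0093,0.0082,0.032,0.0,0.0,-0.0218,1],[0.0081,0.0094,0.032,0.0,0.0,-0.0218,1],[0.0067,0.0104,0.032,0.0,0.0,-0.0218,1],[0.0052,0.0112,0.032,0.0,0.0,-0.0218,1],[0.0037,0.0119,0.032,0.0,0.0,-0.0218,1],[0.002,0.0122,0.032,0.0,0.0,-0.0218,1],[0.0003,0.0124,0.032,0.0,0.0,-0.0218,1],[-0.0014,0.0123,0.0321,0.0,0.0,-0.0218,1],[-0.003,0.012,0.032,0.0,0.0,-0.0218,1],[-0.0047,0.0115,0.032,0.0,0.0,-0.0218,1]]
ikerr 0.0 maxstep [0.055 0.049 0.028 0.096 0.025 0.068] min [-0.41 -0.65 -0.92 -0.06  0.88 -0.67] max [-0.02 -0.43 -0.83  0.61  1.08 -0.33]
shift/row mm 23.022049515972945 turn/row deg 1.0749459327079667
[[-0.0087,0.027,0.0876,-0.0021,-0.0015,-0.0015,1],[-0.0082,0.0257,0.0881,-0.0021,-0.0015,-0.0015,1],[-0.0076,0.0245,0.0884,-0.0021,-0.0015,-0.0015,1],[-0.0069,0.0233,0.0888,-0.0021,-0.0015,-0.0015,1],[-0.0064,0.022,0.0892,-0.0021,-0.0015,-0.0015,1],[-0.0057,0.0208,0.0895,-0.0021,-0.0015,-0.0015,1],[-0.005,0.0196,0.0899,-0.0021,-0.0015,-0.0015,1],[-0.0044,0.0183,0.0901,-0.0021,-0.0015,-0.0015,1]]
```

{"method": "step_arm", "body": {"deltas": [[0.0736,0.016,-0.027,0,0,0,1],[0.0736,0.016,-0.027,0,0,0,1],[0.0736,0.016,-0.027,0,0,0,1],[0.0087,-0.0088,0.032,0,0,-0.0218,1],[0.0099,-0.0074,0.032,0,0,-0.0218,1],[0.0109,-0.006,0.032,0,0,-0.0218,1],[0.0115,-0.0046,0.032,0,0,-0.0218,1],[0.012,-0.0028,0.032,0,0,-0.0218,1],[0.0123,-0.0012,0.032,0,0,-0.0218,1],[0.0124,0.0004,0.032,0,0,-0.0218,1],[0.0122,0.0022,0.032,0,0,-0.0218,1],[0.0118,0.0038,0.032,0,0,-0.0218,1]]}}

```text
time_s: 19.15
eef_pos: [0.477, -0.044, 0.2533]
orientation: [[-0.684, 0.316, 0.658], [0.722, 0.158, 0.674], [0.109, 0.935, -0.336]]
contact_force: [-0.7, -0.3, 0.1]
gripper_width: 0.0623
finger_force: 66.2
```

{"method": "step_arm", "body": {"deltas": [[0.011,0.0054,0.032,0,0,-0.0218,1],[0.0103,0.0069,0.032,0,0,-0.0218,1],[0.0093,0.0082,0.032,0,0,-0.0218,1],[0.008,0.0094,0.032,0,0,-0.0218,1],[0.0067,0.0104,0.032,0,0,-0.0218,1],[0.0052,0.0112,0.032,0,0,-0.0218,1],[0.0037,0.0119,0.032,0,0,-0.0218,1],[0.002,0.0122,0.032,0,0,-0.0218,1],[0.0003,0.0124,0.032,0,0,-0.0218,1],[-0.0014,0.0123,0.032,0,0,-0.0218,1],[-0.003,0.012,0.032,0,0,-0.0218,1],[-0.0047,0.0115,0.032,0,0,-0.0218,1]]}}

```text
time_s: 20.35
eef_pos: [0.5224, 0.0474, 0.2399]
orientation: [[-0.266, -0.705, 0.658], [-0.21, 0.708, 0.674], [-0.941, 0.041, -0.336]]
contact_force: [-0.3, 0.7, -0.5]
gripper_width: 0.0626
finger_force: 66.2
```

{"method": "step_arm", "body": {"deltas": [[-0.0087,0.027,0.0876,-0.0021,-0.0015,-0.0015,1],[-0.0082,0.0257,0.088,-0.0021,-0.0015,-0.0015,1],[-0.0076,0.0245,0.0884,-0.0021,-0.0015,-0.0015,1],[-0.0069,0.0233,0.0888,-0.0021,-0.0015,-0.0015,1],[-0.0064,0.022,0.0892,-0.0021,-0.0015,-0.0015,1],[-0.0057,0.0208,0.0895,-0.0021,-0.0015,-0.0015,1],[-0.005,0.0196,0.09,-0.0021,-0.0015,-0.0015,1],[-0.0044,0.0183,0.09,-0.0021,-0.0015,-0.0015,1],[0,0,0,0,0,0,1]]}}

```text
time_s: 21.25
eef_pos: [0.6042, 0.2087, 0.1982]
orientation: [[-0.168, -0.788, 0.593], [-0.202, 0.616, 0.761], [-0.965, 0.008, -0.263]]
contact_force: [-0.1, -1.1, -0.1]
gripper_width: 0.0627
finger_force: 66.3
```

```bash
python3 - <<'E'
from pour import *
p,R,s=now();q=np.array(s["joint_positions"]);print(p,s["gripper_width"],s["contact_force"])
Rl=np.array([[-.166,-.786,.596],[-.2,.619,.76],[-.966,.007,-.26]]);Rl=mat(Rl[:,0],Rl[:,2])
p2,R2,q=go(p,R,np.array([.6046,.207,.062]),Rl,7,1,q)
im,d=arm.capture("top"); cv2.imwrite("pics/top6.png",im[:,:,::-1])
arm.capture("scene")
for c in("top","scene"):
    for l in ("stud0",):
        for o in arm.regions_of(c,l): print(c,l,round(o["conf"],2),np.round(o["box"]))
cv2.imwrite("pics/m6.png",cv2.resize(np.hstack([im[130:330,390:560,::-1],im[90:290,190:400,::-1]]),None,fx=2.05,fy=2.05))
E
```

```text
[0.60415001 0.20872427 0.19817587] 0.06271108261689869 [-0.08527402 -1.11738    -0.0547565 ]
ikerr 0.0 maxstep [0.001 0.057 0.026 0.064 0.    0.   ] min [-0.02 -0.42 -1.02 -0.47  0.88 -0.33] max [-0.02 -0.12 -0.91 -0.06  0.88 -0.33]
shift/row mm 19.455361544962255 turn/row deg 0.036816187698996417
[[0.0752,-0.0014,0.0199,0.0001,-0.0001,-0.0,1],[0.0753,-0.0015,0.0198,0.0001,-0.0001,-0.0,1],[0.0752,-0.0014,0.0197,0.0001,-0.0001,-0.0,1],[0.0753,-0.0014,0.0198,0.0001,-0.0001,-0.0,1],[0.0753,-0.0013,0.0196,0.0001,-0.0001,-0.0,1],[0.0753,-0.0014,0.0196,0.0001,-0.0001,-0.0,1],[0.0753,-0.0014,0.0196,0.0001,-0.0001,-0.0,1]]
top stud0 0.64 [462. 253.  15.  15.]
top stud0 0.56 [470. 279.  16.  10.]
top stud0 0.52 [454. 257.  10.  18.]
top stud0 0.49 [465. 267.  15.  17.]
top stud0 0.44 [449. 258.  10.  13.]
scene stud0 0.59 [384. 205.  30.  47.]
```

View pics/m6.png

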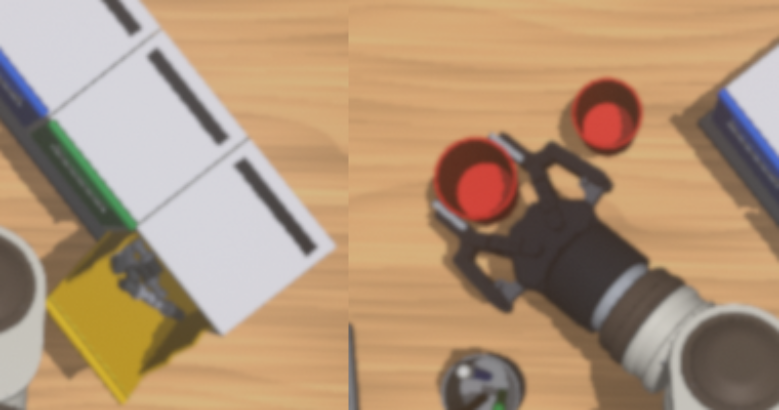

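The studs lie in the open bin (crop 145, 280) with none outside it, and the held cup (crop 478, 185) is upright and empty. Setting it down.

{"method": "step_arm", "body": {"deltas": [[0.0752,-0.0014,0.0198,0,0,0,1],[0.0752,-0.0014,0.0198,0,0,0,1],[0.0752,-0.0014,0.0198,0,0,0,1],[0.0752,-0.0014,0.0198,0,0,0,1],[0.0752,-0.0014,0.0198,0,0,0,1],[0.0752,-0.0014,0.0198,0,0,0,1],[0.0752,-0.0014,0.0198,0,0,0,1],[0.008,0,0.002,0,0,0,1],[0.008,0,0.002,0,0,0,1]]}}

```text
time_s: 22.35
eef_pos: [0.6053, 0.2046, 0.0602]
orientation: [[-0.166, -0.786, 0.596], [-0.202, 0.619, 0.759], [-0.965, 0.006, -0.262]]
contact_force: [1.2, -0.1, -0.2]
gripper_width: 0.0621
finger_force: 66.3
```

{"method": "step_arm", "body": {"deltas": [[0.008,0,0.002,0,0,0,1],[0.004,0,0.001,0,0,0,1]]}}

```text
time_s: 22.55
eef_pos: [0.6056, 0.2049, 0.0581]
orientation: [[-0.164, -0.786, 0.596], [-0.202, 0.618, 0.76], [-0.965, 0.004, -0.26]]
contact_force: [0.2, 0.4, 0.5]
gripper_width: 0.0627
finger_force: 66.3
```

{"method": "step_arm", "body": {"deltas": [[0.008,0,0.002,0,0,0,1],[0.004,0,0.001,0,0,0,1],[0.004,0,0.001,0,0,0,1]]}}

```text
time_s: 22.85
eef_pos: [0.605, 0.2051, 0.0528]
orientation: [[-0.166, -0.786, 0.595], [-0.202, 0.618, 0.76], [-0.965, 0.006, -0.261]]
contact_force: [-1.9, -0.0, 3.1]
gripper_width: 0.0624
finger_force: 66.2
```

{"method": "step_arm", "body": {"deltas": [[0.004,0,0.001,0,0,0,1],[0,0,0,0,0,0,1]]}}

```text
time_s: 23.05
eef_pos: [0.6053, 0.2054, 0.0528]
orientation: [[-0.163, -0.787, 0.595], [-0.202, 0.617, 0.761], [-0.966, 0.004, -0.26]]
contact_force: [-2.9, 0.7, 4.5]
gripper_width: 0.0623
finger_force: 66.2
```

{"method": "step_arm", "body": {"deltas": [[0,0,0,0,0,0,0.2],[0,0,0,0,0,0,0],[0,0,0,0,0,0,0],[0,0,0,0,0,0,0],[0,0,0,0,0,0,0],[0,0,0,0,0,0,0]]}}

```text
time_s: 23.65
eef_pos: [0.6049, 0.205, 0.0515]
orientation: [[-0.166, -0.786, 0.595], [-0.202, 0.618, 0.76], [-0.965, 0.006, -0.262]]
contact_force: [0.1, -0.2, -0.1]
gripper_width: 0.0854
finger_force: 0.0
```

{"method": "step_arm", "body": {"deltas": [[0,0,-0.04,0,0,0,0],[0,0,-0.08,0,0,0,0],[0,0,-0.08,0,0,0,0],[0,0,-0.08,0,0,0,0],[0,0,-0.08,0,0,0,0],[0,0,-0.08,0,0,0,0],[0,0,-0.08,0,0,0,0]]}}

```text
time_s: 24.35
eef_pos: [0.5265, 0.1056, 0.086]
orientation: [[-0.166, -0.786, 0.596], [-0.202, 0.618, 0.76], [-0.965, 0.006, -0.261]]
contact_force: [0.3, -0.1, -0.7]
gripper_width: 0.0854
finger_force: 0.0
```

```bash
python3 - <<'E'
from pour import *
p,R,s=now();q=np.array(s["joint_positions"]);print(p,q,s["gripper_width"])
im,d=arm.capture("top"); np.save("pics/top7.npy",d); cv2.imwrite("pics/top7.png",im[:,:,::-1])
P=regpts("top",np.ones((480,640),bool),d)
for c in((.589,.188),(.415,.197),(.674,.09)):
    Q=P[(np.hypot(P[:,0]-c[0],P[:,1]-c[1])<.05)&(P[:,2]>.078)&(P[:,2]<.1)]
    print("cup",len(Q),cv2.minEnclosingCircle((Q[:,:2]*1000).astype(np.float32)),np.percentile(Q[:,2],[5,50,95]))
# candidates for push start: vertical tool in front of the opened rim
for tilt in(0,15,25):
    t=np.radians(tilt)
    z=-Z*np.cos(t)+HX*np.sin(t); Rp=mat(HY,z); pp=H(-135,0,115)
    q1,e=ik(pp+[0,0,.1],Rp,np.array([-.34,-.17,-.03,1.73,0,2.1])); q2,e2=ik(pp,Rp,q1)
    Pe=H(-23,0,150); q3,e3=ik(Pe,mat(HY,-Z),q2); print(tilt,e,q1,e2,q2,e3,q3)
E
```

```text
[0.52645508 0.10558274 0.08595096] [-0.30151213 -0.41119434 -1.08932407 -0.02766213  1.12509712 -0.5957755 ] 0.08539212584226197
cup 185 ((590.9030151367188, 186.60354614257812), 32.46424102783203) [0.07961882 0.08398022 0.08710418]
cup 277 ((413.51104736328125, 197.69606018066406), 35.76175308227539) [0.08141937 0.09345849 0.09719918]
cup 205 ((673.1978149414062, 89.90772247314453), 32.874629974365234) [0.08000433 0.08412305 0.08725326]
0 2.733218059119572e-14 [-2.56687138e-01 -3.28075496e-01 -2.30525066e-01  1.66834676e+00
  1.14531428e-16  2.18939181e+00] 6.36263557284912e-14 [-2.56687138e-01 -3.45562986e-01 -4.36860037e-01  1.47949928e+00
  3.99939971e-20  2.18939181e+00] 6.003042041934209e-12 [-3.94427255e-01 -1.11890275e-01 -1.78147371e-01  1.50453923e+00
  5.12108548e-15  2.05165169e+00]
15 5.888126198793972e-09 [-0.12262136 -0.53885524 -0.3924836   1.5240369  -0.17786072  2.30618365] 7.356085569176498e-11 [-0.12262136 -0.57118663 -0.60542941  1.34342247 -0.17786071  2.30618365] 1.5066617369434445e-09 [-3.94427255e-01 -1.11890277e-01 -1.78147373e-01  1.50453923e+00
 -5.74882583e-13  2.05165169e+00]
25 1.6807215454053126e-10 [-0.01148026 -0.66662781 -0.50055422  1.44276324 -0.32712753  2.38571666] 1.4212345039423313e-08 [-0.01148026 -0.70716343 -0.71514756  1.26870553 -0.32712754  2.38571667] 6.628421698082535e-12 [-3.94427255e-01 -1.11890275e-01 -1.78147371e-01  1.50453923e+00
  6.95191309e-15  2.05165169e+00]
```

```bash
python3 - <<'E'
from pour import *
p,R,s=now();q=np.array(s["joint_positions"])
p,R,q=go(p,R,p+[0,0,.17],R,6,0.5,q)
q1,e=ik(H(-140,0,200),mat(HY,-Z),np.array([-.26,-.33,-.23,1.67,0,2.19])); print(e,q1,H(-140,0,200))
jrows(q,q1,28,1)
E
```

```text
ikerr 0.0 maxstep [0.    0.07  0.047 0.092 0.    0.   ] min [-0.3  -0.66 -1.09 -0.02  1.13 -0.6 ] max [-0.3  -0.41 -0.87  0.44  1.13 -0.6 ]
shift/row mm 28.33333333333334 turn/row deg 0.0
[[-0.1094,0.0006,-0.0296,0.0,0.0,0.0,0.5],[-0.1094,0.0006,-0.0295,0.0,0.0,0.0,0.5],[-0.1094,0.0005,-0.0296,0.0,0.0,0.0,0.5],[-0.1094,0.0006,-0.0295,0.0,0.0,0.0,0.5],[-0.1095,0.0006,-0.0296,0.0,0.0,0.0,0.5],[-0.1094,0.0006,-0.0295,0.0,0.0,0.0,0.5]]
1.11827643762563e-08 [-2.48918524e-01 -3.43296649e-01 -2.70914482e-01  1.64317851e+00
  7.60285411e-11  2.19716042e+00] [ 0.36172769 -0.09194765  0.2       ]
max mm 16.25203833369833 deg 7.759816492675585 joint/row 0.0998965435710759
[[0.526, 0.104, 0.257], [0.54, 0.08, 0.234], [0.539, 0.054, 0.211], [0.525, 0.027, 0.191], [0.497, -0.001, 0.177], [0.458, -0.031, 0.172], [0.412, -0.061, 0.18], [0.362, -0.092, 0.2]]
[[0.0219,-0.0301,-0.0008,0.0039,0.0054,0.0205,1],[0.0198,-0.0305,-0.0017,0.0044,0.0051,0.0203,1],[0.0179,-0.0308,-0.0025,0.0048,0.0048,0.0203,1],[0.0161,-0.031,-0.0035,0.0053,0.0045,0.0201,1],[0.0145,-0.0315,-0.0045,0.0056,0.0041,0.02,1],[0.0129,
[... 414 characters left out ...]
5,1],[-0.0055,-0.0393,-0.0167,0.0076,-0.0017,0.0183,1],[-0.0088,-0.0398,-0.0179,0.0075,-0.0024,0.0182,1],[-0.0122,-0.0403,-0.0191,0.0073,-0.003,0.0179,1],[-0.016,-0.0404,-0.0203,0.007,-0.0038,0.0178,1],[-0.02,-0.0401,-0.0214,0.0067,-0.0044,0.0176,1],[-0.0242,-0.0394,-0.0225,0.0063,-0.0051,0.0173,1],[-0.0285,-0.0382,-0.0235,0.0058,-0.0056,0.0172,1],[-0.0329,-0.0365,-0.0244,0.0053,-0.0062,0.0169,1],[-0.0373,-0.0342,-0.0254,0.0047,-0.0068,0.0168,1],[-0.0417,-0.0313,-0.0261,0.0039,-0.0072,0.0165,1],[-0.0459,-0.0279,-0.0269,0.0033,-0.0075,0.0163,1],[-0.0498,-0.0239,-0.0276,0.0025,-0.0079,0.0161,1],[-0.0533,-0.0192,-0.0282,0.0017,-0.0081,0.0159,1],[-0.0566,-0.0141,-0.0287,0.0009,-0.0082,0.0157,1]]
```

{"method": "step_arm", "body": {"deltas": [[-0.109,0.0006,-0.0296,0,0,0,0.5],[-0.109,0.0006,-0.0296,0,0,0,0.5],[-0.109,0.0006,-0.0296,0,0,0,0.5],[-0.109,0.0006,-0.0296,0,0,0,0.5],[-0.109,0.0006,-0.0296,0,0,0,0.5],[-0.109,0.0006,-0.0296,0,0,0,0.5]]}}

```text
time_s: 25.0
eef_pos: [0.527, 0.106, 0.2563]
orientation: [[-0.166, -0.786, 0.596], [-0.202, 0.618, 0.76], [-0.965, 0.005, -0.261]]
contact_force: [1.0, -0.7, 0.9]
gripper_width: 0.0427
finger_force: 0.0
```

{"method": "step_arm", "body": {"deltas": [[0.022,-0.03,-0.0008,0.0039,0.0054,0.0205,1],[0.02,-0.0305,-0.0017,0.0044,0.0051,0.0203,1],[0.018,-0.031,-0.0025,0.0048,0.0048,0.0203,1],[0.016,-0.031,-0.0035,0.0053,0.0045,0.0201,1],[0.0145,-0.0315,-0.0045,0.0056,0.0041,0.02,1],[0.013,-0.032,-0.0057,0.006,0.0037,0.0199,1],[0.0113,-0.0324,-0.0067,0.0064,0.0033,0.0197,1],[0.0097,-0.033,-0.008,0.0067,0.0027,0.0195,1],[0.008,-0.034,-0.009,0.007,0.0023,0.0194,1],[0.0064,-0.0347,-0.0104,0.0072,0.0016,0.0193,1]]}}

```text
time_s: 26.0
eef_pos: [0.5349, 0.0418, 0.1986]
orientation: [[-0.79, 0.183, 0.585], [0.538, 0.665, 0.518], [-0.294, 0.724, -0.624]]
contact_force: [0.9, -0.4, -0.4]
gripper_width: -0.0002
finger_force: 0.0
```

{"method": "step_arm", "body": {"deltas": [[0.0045,-0.0356,-0.0117,0.0074,0.001,0.019,1],[0.0023,-0.0366,-0.0129,0.0076,0.0004,0.0189,1],[0,-0.0375,-0.0142,0.0076,-0.0003,0.0188,1],[-0.0026,-0.0385,-0.0154,0.0077,-0.0009,0.0185,1],[-0.0055,-0.0393,-0.0167,0.0076,-0.0017,0.0183,1],[-0.0088,-0.04,-0.018,0.0075,-0.0024,0.0182,1],[-0.0122,-0.0403,-0.019,0.0073,-0.003,0.0179,1],[-0.016,-0.0404,-0.0203,0.007,-0.0038,0.0178,1],[-0.02,-0.04,-0.0214,0.0067,-0.0044,0.0176,1]]}}

```text
time_s: 26.9
eef_pos: [0.4694, -0.0222, 0.1708]
orientation: [[-0.102, 0.93, 0.354], [0.963, 0.003, 0.269], [0.249, 0.368, -0.896]]
contact_force: [0.3, -0.8, 0.8]
gripper_width: 0.0
finger_force: 0.0
```

{"method": "step_arm", "body": {"deltas": [[-0.0242,-0.0394,-0.0225,0.0063,-0.0051,0.0173,1],[-0.0285,-0.0382,-0.0235,0.0058,-0.0056,0.0172,1],[-0.033,-0.0365,-0.0244,0.0053,-0.0062,0.0169,1],[-0.0373,-0.0342,-0.0254,0.0047,-0.0068,0.0168,1],[-0.0417,-0.0313,-0.026,0.0039,-0.0072,0.0165,1],[-0.046,-0.028,-0.027,0.0033,-0.0075,0.0163,1],[-0.05,-0.024,-0.0276,0.0025,-0.0079,0.0161,1],[-0.0533,-0.0192,-0.0282,0.0017,-0.0081,0.0159,1],[-0.0566,-0.014,-0.0287,0.0009,-0.0082,0.0157,1]]}}

```text
time_s: 27.8
eef_pos: [0.3624, -0.0908, 0.1987]
orientation: [[0.77, 0.637, -0.003], [0.637, -0.77, -0.001], [-0.003, -0.001, -1.0]]
contact_force: [-0.2, 0.2, 0.9]
gripper_width: -0.0001
finger_force: 0.0
```

```bash
python3 - <<'E'
from pour import *
p,R,s=now();q=np.array(s["joint_positions"]);print(p,H(-140,0,200),q,s["gripper_width"])
Rp=mat(HY,-Z)
p,R,q=go(p,R,H(-140,0,100),Rp,5,1,q)
out=[];Q=[q]
th=np.linspace(.8,0,15)
def tcp(t): return H(2-(138*np.sin(t)+4*np.cos(t))-19.5,0,24+138*np.cos(t)-4*np.sin(t)-18)
for t in th:
    r=np.round(R.T@(tcp(t)-p)/.25,4); out.append(r.tolist()); p=p+R@(r*.25); q,e=ik(p,R,q);Q.append(q);assert e<1e-3
print(np.abs(np.diff(Q,axis=0)).max(0));print(out,p)
E
```

```text
[ 0.3623927  -0.09084278  0.19871294] [ 0.36172769 -0.09194765  0.2       ] [-2.44284556e-01 -3.40989737e-01 -2.71375819e-01  1.64259435e+00
 -1.74254314e-03  2.20613586e+00] -6.495015232962804e-05
ikerr 0.0 maxstep [0.001 0.006 0.043 0.039 0.    0.002] min [-0.25 -0.36 -0.47  1.45 -0.    2.2 ] max [-0.24 -0.34 -0.27  1.64 -0.    2.21]
shift/row mm 19.74427233831182 turn/row deg 0.0591437269058673
[[-0.0008,0.0004,0.079,-0.0,0.0001,-0.0001,1],[-0.0008,0.0004,0.0789,-0.0,0.0001,-0.0001,1],[-0.0008,0.0004,0.079,-0.0,0.0001,-0.0001,1],[-0.0009,0.0004,0.079,-0.0,0.0001,-0.0001,1],[-0.001,0.0004,0.079,-0.0,0.0001,-0.0001,1]]
[0.03170891 0.04400455 0.03101617 0.01263625 0.00077667 0.03050993]
[[0.0001, 0.0829, 0.0028], [0.0, 0.0219, -0.0227], [0.0001, 0.0232, -0.0213], [0.0, 0.0244, -0.02], [0.0, 0.0255, -0.0186], [0.0001, 0.0266, -0.0171], [0.0, 0.0274, -0.0156], [0.0001, 0.0283, -0.0139], [0.0, 0.029, -0.0123], [0.0, 0.0298, -0.0107], [0.0001, 0.0302, -0.0089], [0.0, 0.0307, -0.0072], [0.0001, 0.0311, -0.0054], [0.0, 0.0314, -0.0036], [0.0, 0.0315, -0.0019]] [ 0.43765721 -0.18293791  0.14400309]
```

{"method": "step_arm", "body": {"deltas": [[-0.0008,0.0004,0.079,0,0,0,1],[-0.0008,0.0004,0.079,0,0,0,1],[-0.0008,0.0004,0.079,0,0,0,1],[-0.0008,0.0004,0.079,0,0,0,1],[-0.001,0.0004,0.079,0,0,0,1],[0,0.04,0.0014,0,0,0,1],[0,0.04,0.0014,0,0,0,1]]}}

```text
time_s: 28.5
eef_pos: [0.3759, -0.1076, 0.0995]
orientation: [[0.768, 0.641, -0.0], [0.641, -0.768, -0.0], [-0.001, 0.0, -1.0]]
contact_force: [1.0, 0.2, 0.2]
gripper_width: -0.0002
finger_force: 0.0
```

{"method": "step_arm", "body": {"deltas": [[0,0.022,-0.0227,0,0,0,1],[0,0.0232,-0.0213,0,0,0,1],[0,0.0244,-0.02,0,0,0,1],[0,0.0255,-0.0186,0,0,0,1],[0,0.0266,-0.017,0,0,0,1],[0,0.0274,-0.0156,0,0,0,1]]}}

```text
time_s: 29.1
eef_pos: [0.4, -0.136, 0.1283]
orientation: [[0.768, 0.641, -0.0], [0.641, -0.768, -0.001], [-0.001, 0.0, -1.0]]
contact_force: [-1.4, 1.5, 1.3]
gripper_width: 0.0001
finger_force: 1.1
```

{"method": "step_arm", "body": {"deltas": [[0,0.0283,-0.014,0,0,0,1],[0,0.029,-0.0123,0,0,0,1],[0,0.0298,-0.0107,0,0,0,1],[0,0.0302,-0.009,0,0,0,1],[0,0.0307,-0.0072,0,0,0,1]]}}

```text
time_s: 29.6
eef_pos: [0.4237, -0.1646, 0.1411]
orientation: [[0.768, 0.641, -0.001], [0.641, -0.768, -0.001], [-0.001, -0.0, -1.0]]
contact_force: [-0.5, 1.0, -0.1]
gripper_width: -0.0
finger_force: 0.5
```

{"method": "step_arm", "body": {"deltas": [[0,0.031,-0.0054,0,0,0,1],[0,0.0314,-0.0036,0,0,0,1]]}}

```text
time_s: 29.8
eef_pos: [0.4337, -0.1765, 0.1433]
orientation: [[0.768, 0.641, -0.001], [0.641, -0.768, -0.0], [-0.001, -0.0, -1.0]]
contact_force: [0.2, 0.2, 1.8]
gripper_width: 0.0001
finger_force: 0.4
```

Pushing well so far. I'll go on in small steps until the stop shows in the force.

{"method": "step_arm", "body": {"deltas": [[0,0.02,-0.001,0,0,0,1],[0,0.016,0,0,0,0,1]]}}

```text
time_s: 30.0
eef_pos: [0.4393, -0.1833, 0.1434]
orientation: [[0.768, 0.641, -0.001], [0.641, -0.768, -0.0], [-0.001, -0.001, -1.0]]
contact_force: [-1.4, 1.0, 0.4]
gripper_width: -0.0001
finger_force: 0.3
```

{"method": "step_arm", "body": {"deltas": [[0,0.012,0,0,0,0,1],[0,0.012,0,0,0,0,1]]}}

```text
time_s: 30.2
eef_pos: [0.4406, -0.1849, 0.1432]
orientation: [[0.767, 0.642, -0.006], [0.642, -0.767, 0.006], [-0.001, -0.008, -1.0]]
contact_force: [-19.8, 24.4, 13.0]
gripper_width: -0.0001
finger_force: 16.1
```

{"method": "step_arm", "body": {"deltas": [[0,0,0,0,0,0,1],[0,-0.04,0,0,0,0,1],[0,-0.12,0,0,0,0,1],[0,-0.12,0,0,0,0,1],[0,-0.1,-0.1,0,0,0,1],[0,-0.05,-0.12,0,0,0,1],[0,0,-0.12,0,0,0,1],[0,0,0,0,0,0,1]]}}

```text
time_s: 31.0
eef_pos: [0.375, -0.1049, 0.2324]
orientation: [[0.767, 0.641, 0.005], [0.641, -0.767, -0.002], [0.002, 0.005, -1.0]]
contact_force: [-0.1, 0.4, -0.1]
gripper_width: 0.0002
finger_force: 0.0
```

```bash
python3 - <<'E'
from h import *
s=arm.sense();print(s["time_s"],s["eef_pos"],s["contact_force"])
im,d=arm.capture("top");cv2.imwrite("pics/top8.png",im[:,:,::-1])
P=regpts("top",np.ones((480,640),bool),d); q=(P-F); hx=q@HX*1000; hy=q@HY*1000
for k,n in enumerate(("yel","grn","blu")):
    m=(abs(hy-121*k)<50)&(P[:,2]>.15)&(P[:,2]<.19)&(abs(hx)<50)
    print(n,m.sum(),np.percentile(hx[m],[5,50,95]),np.percentile(P[m,2],[5,50,95]))
im2,_=arm.capture("scene")
cv2.imwrite("pics/m8.png",cv2.resize(np.hstack([im[100:340,120:540,::-1],im2[180:420,150:450,::-1]]),None,fx=1.1,fy=1.1))
for l in("calculator","clear_box"):
    for o in arm.regions_of("top",l)[:1]: print(l,np.round(o["box"]))
E
```

```text
31.0 [ 0.37501881 -0.10494571  0.23238635] [-0.0692385   0.41920289 -0.05478687]
yel 343 [-3.46405185  0.48086571  5.30169858] [0.16265318 0.16610877 0.16947424]
grn 336 [-7.75957543 -4.01676262  0.81244936] [0.16199557 0.16555762 0.16888455]
blu 332 [-6.91853606 -3.12060497  1.72316658] [0.1622145  0.16581081 0.16888008]
calculator [390. 161.  49.  53.]
clear_box [146. 200.  71.  62.]
```

View pics/m8.png

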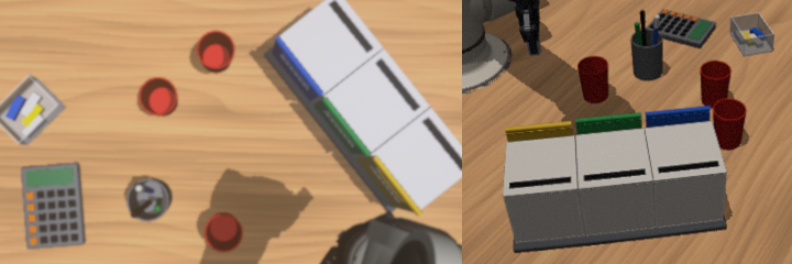

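The yellow bin is fully home, the green and blue bins haven't moved, and the empty cup stands upright at crop (158, 97). The bystanders are in place, so I'll hand in.

```bash
python3 -c "
from rig import arm
print(arm.finish_job())"
```

```text
the job is handed in; nothing more can be done
None
```

I handed the job in at about 31 s of the allowed 72: the studs are in the yellow bin and it is pushed home, the empty red cup stands upright near its old spot, and the other bins and bystanders look undisturbed. I judged all six studs out from the cup's weight and a view of its empty inside, because the network detected only five in the bin. The verdict was not shown to me.

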